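# Gauge two flanged bushes on a leaning pin, sort them, and roll the tote into its bay

## Robot

A 6-joint arm with a two-finger parallel gripper is mounted at the origin on the work surface. World frame = base frame: x ahead of the robot, y to its left, z up, the work surface at z = 0. Lengths are in m, angles in rad, forces in N, time in s.
With the tool pointing down it reaches from about 0.225 to 0.875 m from the base axis. Payload 3.4 kg.
Tool frame: the origin (TCP) lies midway between the tips of the shut fingers; the grasp point (between the pads) lies 19 mm behind it (manip.grip_point_offset is the distance from the TCP to the grasp point, in m); z points along the fingers, y is the line along which they close (so a half turn about z gives the same grasp; the last joint's range is limited). The gripper opens to 85 mm and grips with 20 to 120 N. Pads are 22 mm wide; open, the fingers measure 114 mm over their backs; the gripper's body (76 mm by 85 mm) begins 54 mm behind the grasp point. The pads swing forward as they close: fully open they stand 13 mm farther back than shut.
Start: joints at [-1.457, 0.276, 1.505, -0, 1.361, -0.121], TCP at [0.134, -0.559, 0.231] pointing down, gripper open.
Joint ranges: [-2.89, 2.89], [-0.75, 2.08], [0.22, 2.7], [-1.18, 4.32], [0.11, 2.71], [-2.7, 2.7]. Speed limits (rad/s): [2.57, 2.57, 3.14, 3.14, 3.14, 3.14].

## Interface

Orientations are given as a unit quaternion [w, x, y, z].
In Python, from rig import manip gives the robot as it stands.
- The arm moves only by the shell command python3 -m handwheel 'ROWS' [FORCE]. ROWS is JSON, a list of rows, each an object with "translation": the shift along the tool's x, y, z in m, a list of three; "angular": the turn, a rotation vector about the tool's x, y, z in degrees, a list of three; "hand": the closure, from 0 (fully open) to 1 (shut). A call has 1 to 10 rows; each row shifts and turns the commanded pose from where the row before left it, along the tool's axes as they then stand; what a row does not reach is not made up. A row lasts 1/12 s, in which the tool goes at most 41.7 mm and 7.16 degrees, less where a joint would pass 70% of its speed; a pose out of reach is approached as far as the arm can. A call with a gripper value outside its range is refused whole. The fingers move at their own pace and stop on an object; FORCE is the grip in N (left out, the last holds). Time passes only in rows, so rows that do not move let the fingers close. It gives the time, the measured TCP pose, the force, the opening and the grip force at its end, in the units of the state.
- manip.get_state(): the state, without advancing time (a new reading comes with each control period).
- manip.get_image(name): name is "scene" or "side" or "wrist"; returns the picture (384x512x3 uint8, red, green, blue); there is no depth.
- manip.camera_info(name): a dict with "camera_matrix" (3x3 intrinsics, pixels), "eye" and "orientation" of the camera in the world; the wrist camera has in their place "tool_from_camera" (4x4, takes a point from camera to tool coordinates, whose origin is the TCP and whose axes are the flange's). Camera axes: x right, y down, z forward; pixel columns grow to the right and rows downward; lengths in m; the calibration is good to about 2 mm. The wrist camera is an equidistant fisheye: a pixel r from the principal point sees the ray r / f radians off the axis. A picture is of the moment at which its call begins: read the wrist's pose just before it. camera_info takes no time and is no camera call.
- manip.sign_off(): hands the job in; it is judged then, once.
The state is a dict: "clock": time; "qpos": joint angles; "qd": joint speeds; "effort": joint torques, N m; "position": TCP position; "ee_rot": TCP orientation; "contact_force": force on the tool from outside, world axes, zero at the start; "moment": the same for the moment, N m; "width": finger opening in m; "gripper_force": force on a finger pad.
Only numpy, scipy, OpenCV 4.12 (cv2) and the standard library are available. Lean on these libraries where they do the work, as an engineer would, in place of code of your own. Each camera call takes 0.05 s, during which the arm holds its last target. There are 200 camera calls.

## Task

Try the two flanged steel bushes on the leaning gauge pin, one at a time, flange first and without forcing: if it slides fully down onto the collar it is good, so stand it upright in the grey tote on the rollers; if it passes the thin pilot but stops at the step of the pin it is bad, so stand it upright in the aluminium reject tray. Put the first bush away before you try the second, and set them down rather than drop them. When both are sorted, push the tote along the rollers fully home against the end stop of its bay, and leave everything else on the bench where it stands.

Things in the scene. Friction and masses are not known exactly. Their poses are not given: they have to be found in the camera images.
- bush_1: flanged steel bush standing upright, 60 mm tall, 0.2 kg: at the bottom a flange 44 mm in diameter and 6 mm thick, above it a round sleeve 32 mm in outside diameter with a through bore. Origin: centre of its underside (flange face), z up along the bore. Whether its bore fits the gauge pin is to be found by trying
- bush_2: a second flanged steel bush, the same outside as bush_1 (same sizes, mass and origin), also standing upright; only the bores differ: a good bore is 3 mm wider than the full pin, a bad one (2 mm wider than the pilot) passes only the pilot, and an off-centre good one can catch at the step. Whether it fits is to be found by trying
- gauge_pin: fixed stepped steel pin leaning 35 degrees from vertical, tip towards the robot. Origin: centre of its foot on the face of a 44 mm collar, 82 mm above the table; z along the pin to the tip, y horizontal. 16 mm diameter to z = 32 mm, then a 12 mm pilot to 47 mm. A good bush goes down until its flange lies on the collar; a bad one stops at the step, its flange about 33 mm above the collar
- gauge_stand: fixed stand of the gauge, base plate 110 x 80 x 14 mm with a leaning block that carries the pin; origin: centre of its underside on the table; pin tip leans to its -x
- reject_tray: fixed open aluminium tray on the table, 110 x 110 mm outside, 30 mm high, walls and floor 3 mm; origin: centre of its underside. For the bush that fails
- track: fixed roller track, 340 mm long (x), 140 mm wide; origin: centre of its underside. Eleven free rollers across it, tops 45 mm above the table. Side rails, 118 mm apart inside, rise to 58 mm, and to 88 mm along the bay, the last 110 mm at the +x end, where an 88 mm high end stop has its inner face at x = +160 mm. The -x end is open
- tote: loose open grey tote on the rollers between the rails, 120 mm along the track (x), 110 mm wide, 40 mm high, walls and floor 4 mm, 0.35 kg; origin: centre of its underside. It rolls along with under 2 N. Against the end stop its origin is at x = +100 mm of the track. For the bush that passes
- carton: bystander: small cardboard carton, 45 x 45 x 45 mm; origin: centre of its underside
- valve_coil: bystander: black valve coil, 45 x 40 mm, 44 mm high; origin: centre of its underside
- brass_fitting: bystander: round brass fitting, 32 mm diameter, 36 mm high, standing; origin: centre of its underside
- port_plug: bystander: red plastic port plug, 34 mm diameter, 36 mm high; origin: centre of its underside
- nozzle: bystander: black tapered nozzle standing upright, 34 mm diameter at the foot, 110 mm tall; origin: centre of its underside
- bottle: bystander: blue bottle, 70 mm diameter, 200 mm tall; origin: centre of its underside
- screwdriver: bystander: screwdriver lying on the table, 160 mm long; origin about the middle of its length
There are look-alikes about, which are no part of the job. Leave any orange or yellow look-alike of the bush_1 alone.

How it is judged:
By the outcome, as a careful person would: the job done as asked, in the order asked, and still so for the second after the job is handed in, with the robot touching nothing.
It also fails if it takes over 72 s, if anything falls off the work surface, if the arm or the gripper's body presses on something with over 40 N, if the wrist force passes 120 N, or if a joint passes its speed limit or range.

## Working session

There is one attempt and no reset: what is moved stays moved. The work goes in short steps, Python scripts to look and compute and a shell command to move; the robot and the scene stay as the last step left them, time stands still between calls to the robot, and variables do not carry over. Pictures are saved under pics/ and viewed, at most 10 in all, crops included, and the job is handed in when it is done.

```bash
mkdir -p pics; ls; python3 - <<'E'
from rig import manip
import cv2,numpy as np
print(manip.get_state())
for n in ["scene","side","wrist"]:
    im=manip.get_image(n); cv2.imwrite(f"pics/{n}0.png",im[:,:,::-1]); print(n,manip.camera_info(n))
print(manip.grip_point_offset)
E
```

```text
pics
{'clock': 0.0, 'qpos': array([-1.45699657e+00,  2.76624159e-01,  1.50615849e+00,  2.19770930e-05,
        1.36069322e+00, -1.21006738e-01]), 'qd': array([-2.85026720e-05,  3.24389851e-04,  5.67251856e-04,  2.13358797e-03,
        3.59912668e-04, -3.31968848e-04]), 'effort': array([-3.27268419e-03, -4.16782701e+01, -2.45808578e+01, -7.97353914e-04,
        1.08479595e-02,  1.31179172e-05]), 'position': array([ 0.13371392, -0.55868601,  0.23041298]), 'ee_rot': array([-9.41561372e-04,  9.93115980e-01,  1.17131393e-01,  1.41377294e-05]), 'contact_force': array([-0.00275638,  0.88608686,  0.0233829 ]), 'moment': array([-0.00166545,  0.04432959, -0.02787633]), 'gripper_force': 0.0, 'width': 0.0854278931550822}
scene {'camera_matrix': array([[440.59514392,   0.        , 248.76099459],
       [  0.        , 440.59514392, 191.46668394],
       [  0.        ,   0.        ,   1.        ]]), 'eye': array([1.21960741, 0.06365154, 0.95491967]), 'orientation': array([-0.21372135,  0.58494139,  0.73962079, -0.25520156])}
side {'camera_matrix': array([[467.71664725,   0.        , 255.68624928],
       [  0.        , 467.71664725, 193.34836959],
       [  0.        ,   0.        ,   1.        ]]), 'eye': array([ 0.07282847, -0.83942725,  0.89511703]), 'orientation': array([-0.37878786,  0.89395547, -0.21593085,  0.10362069])}
wrist {'camera_matrix': array([[297.31863964,   0.        , 257.29424673],
       [  0.        , 297.31863964, 188.90006822],
       [  0.        ,   0.        ,   1.        ]]), 'tool_from_camera': array([[ 9.84316118e-04, -9.63997017e-01, -2.65911231e-01,
         6.69633491e-02],
       [ 9.99999166e-01,  7.26462628e-04,  1.06805376e-03,
         1.68547276e-04],
       [-8.36426067e-04, -2.65912061e-01,  9.63996928e-01,
        -1.42490758e-01],
       [ 0.00000000e+00,  0.00000000e+00,  0.00000000e+00,
         1.00000000e+00]])}
0.0187
```

```bash
python3 - <<'E'
import cv2
for n in ["scene","side"]:
    im=cv2.imread(f"pics/{n}0.png"); cv2.imwrite(f"pics/{n}0b.png",cv2.resize(im,(800,600),interpolation=cv2.INTER_CUBIC))
E
```

```text
(no output)
```

View pics/scene0b.png

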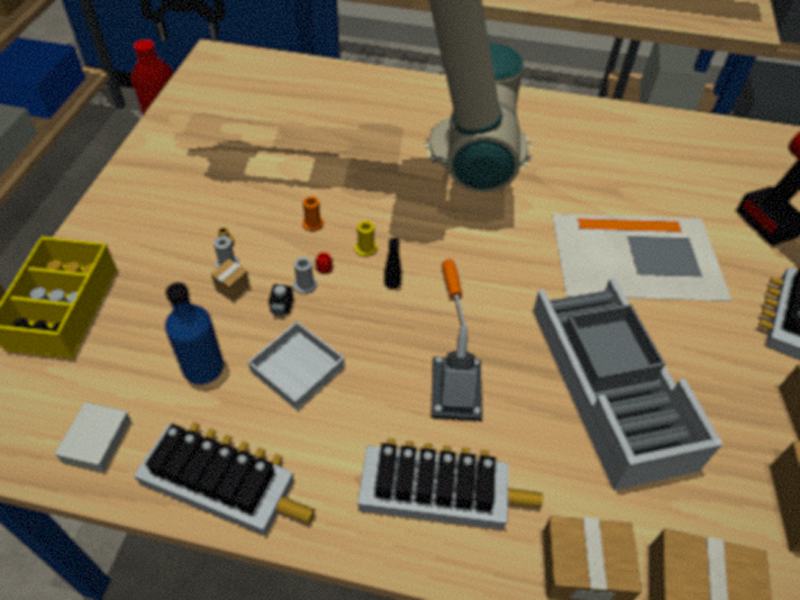

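View pics/side0b.png

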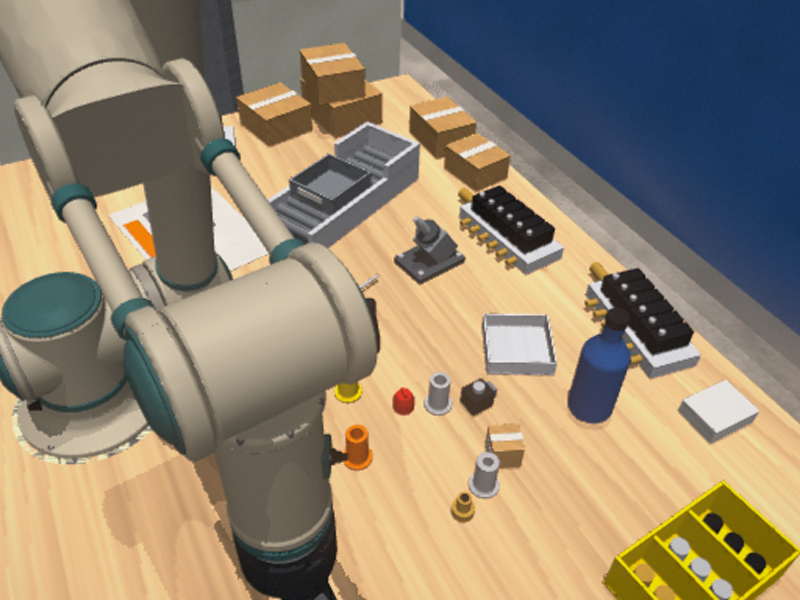

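The scene view (800 px scale) shows the bushes at (304,272) and (224,250), the latter tucked behind the carton. The tray is at (297,363), the gauge at (457,380) and the tote at (612,345), with the bay end towards (675,455). In the side view the bush tops are at (439,380) and (487,460), and the pin tip is near (420,222).

```bash
cat > h.py <<'E'
import numpy as np,cv2
from rig import manip
from scipy.spatial.transform import Rotation as R
def q2R(q): return R.from_quat([q[1],q[2],q[3],q[0]]).as_matrix()
def ray(n,u,v):
    c=manip.camera_info(n);K=c["camera_matrix"]
    d=q2R(c["orientation"])@np.array([(u-K[0,2])/K[0,0],(v-K[1,2])/K[1,1],1]);return c["eye"],d/np.linalg.norm(d)
def on(n,u,v,z):
    e,d=ray(n,u,v);return e+d*(z-e[2])/d[2]
def proj(n,p):
    c=manip.camera_info(n);K=c["camera_matrix"];x=K@(q2R(c["orientation"]).T@(np.array(p)-c["eye"]));return x[:2]/x[2]
def tri(a,b):
    (e1,d1),(e2,d2)=ray("scene",*a),ray("side",*b)
    t=np.linalg.lstsq(np.c_[d1,-d2],e2-e1,rcond=None)[0];p,q=e1+d1*t[0],e2+d2*t[1]
    return (p+q)/2,np.linalg.norm(p-q)
def wray(st,u,v):
    c=manip.camera_info("wrist");K=c["camera_matrix"];T=c["tool_from_camera"]
    a=np.array([u-K[0,2],v-K[1,2]]);r=np.hypot(*a);th=r/K[0,0]
    d=np.r_[a/max(r,1e-9)*np.sin(th),np.cos(th)]
    Rw=q2R(st["ee_rot"]);return st["position"]+Rw@T[:3,3],Rw@T[:3,:3]@d
def won(st,u,v,z):
    e,d=wray(st,u,v);return e+d*(z-e[2])/d[2]
E
python3 - <<'E'
from h import *
np.set_printoptions(precision=4,suppress=True)
for n,cs in {"scene":[(304,272),(224,250),(297,363)],"side":[(438,393),(487,475),(518,345)]}.items():
    im=cv2.imread(f"pics/{n}0.png");hsv=cv2.cvtColor(im,cv2.COLOR_BGR2HSV)
    m=((hsv[...,1]<60)).astype(np.uint8)
    k,l,s,c=cv2.connectedComponentsWithStats(m)
    for u,v in cs:
        u,v=u/1.5625,v/1.5625
        i=l[int(v),int(u)];print(n,(u,v),s[i] if i else None, on(n,u,v,.03))
im=cv2.imread("pics/scene0.png")[165:315,272:462];cv2.imwrite("pics/sc.png",cv2.resize(im,None,fx=4,fy=4,interpolation=cv2.INTER_CUBIC))
im=cv2.imread("pics/side0.png")
a=cv2.resize(im[75:185,170:300],None,fx=4,fy=4,interpolation=cv2.INTER_CUBIC)
b=cv2.resize(im[230:340,255:345],None,fx=3,fy=3,interpolation=cv2.INTER_CUBIC)
o=np.zeros((440,800,3),np.uint8);o[:440,:520]=a;o[:330,525:795]=b;cv2.imwrite("pics/sd.png",o)
E
```

```text
scene (194.56, 174.08) [188 164  15  24 257] [ 0.4646 -0.248   0.03  ]
scene (143.36, 160.0) [137 151  16  29 232] [ 0.4486 -0.405   0.03  ]
scene (190.08, 232.32) [ 159  206   61   56 1915] [ 0.6521 -0.201   0.03  ]
side (280.32, 251.52) [271 238  18  28 364] [ 0.4689 -0.2507  0.03  ]
side (311.68, 304.0) [300 281  20  38 454] [ 0.4573 -0.4065  0.03  ]
side (331.52, 220.8) [ 309  201   48   39 1701] [ 0.6346 -0.2226  0.03  ]
```

View pics/sc.png

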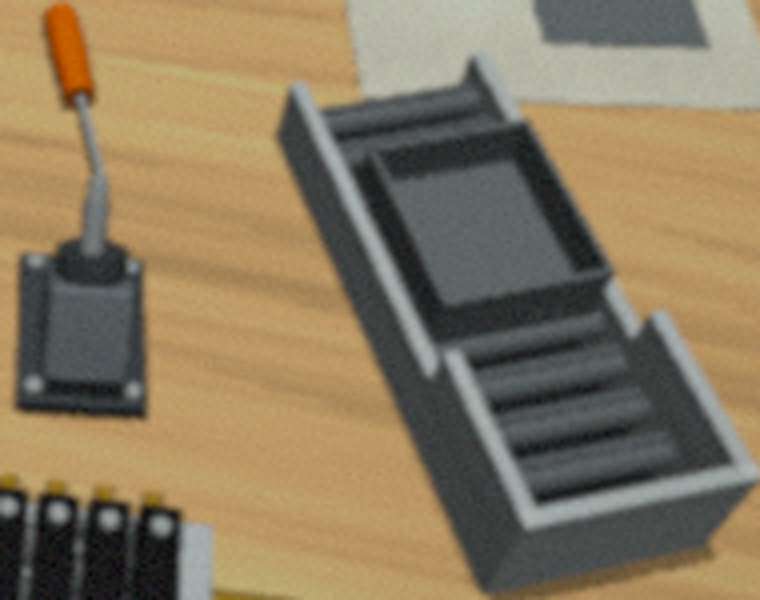

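View pics/sd.png

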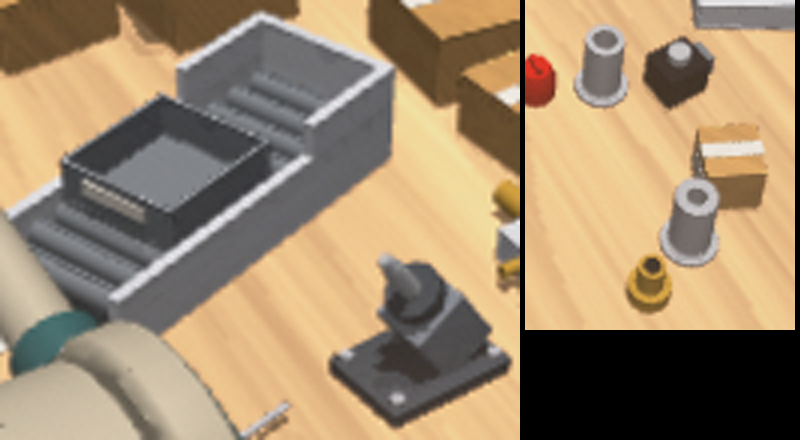

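The pin tip reads scene (296.5,208.7) and side (266.5,140). The bush bore tops read side (281.3,243.3) and (312.7,295.7). The track stop corners and tote rim corners are clear in the scene crop.

```bash
python3 - <<'E'
from h import *
np.set_printoptions(precision=4,suppress=True)
S=lambda u,v:(u/4+272-.4,v/4+165-.4); D=lambda u,v:(u/4+170-.4,v/4+75-.4)
print("tip",tri(S(98,175),D(386,260)),"side z.1205",on("side",*D(386,260),.1205),on("scene",*S(98,175),.1205))
for z in(.014,):
  b=np.array([on("scene",*S(*p),.016) for p in[(36,262),(132,268),(34,383),(133,389)]]);print("bolts",b,b.mean(0))
  b=np.array([on("side",*D(*p),.016) for p in[(345,355),(398,398),(493,350)]]);print("bolts side",b,(b[0]+b[2])/2)
for n,p in[("A",(281.3,243.3)),("B",(312.7,295.7))]:print(n,on("side",*p,.06))
print("A scene",on("scene",304/1.5625,260/1.5625,.06),"B",on("scene",224/1.5625,240/1.5625,.06))
print("tray scene",np.mean([on("scene",u/1.5625,v/1.5625,.03) for u,v in[(297,323),(343,360),(300,405),(250,362)]],0))
print("tray side",np.array([on("side",u/1.5625,v/1.5625,.03) for u,v in[(484,315),(550,315),(555,363),(488,362)]]))
print("stop scene",[on("scene",*S(*p),.088) for p in[(530,526),(757,476),(455,355),(655,318)]])
print("rail start",[on("scene",*S(*p),.058) for p in[(297,86),(478,57)]])
print("stop side",[on("side",*D(*p),.088) for p in[(262,14),(392,70),(180,70),(308,128)]])
t=np.array([on("scene",*S(*p),.085) for p in[(370,154),(527,124),(611,272),(440,312)]]);print("tote",t,t.mean(0))
t=np.array([on("side",*D(*p),.085) for p in[(163,98),(267,147),(64,162),(170,216)]]);print("tote side",t,t.mean(0))
E
```

```text
tip (array([0.5863, 0.0458, 0.121 ]), np.float64(0.0043872337241836834)) side z.1205 [0.5873 0.0438 0.1205] [0.584  0.0473 0.1205]
bolts [[0.5826 0.0176 0.016 ]
 [0.5726 0.0782 0.016 ]
 [0.6699 0.0323 0.016 ]
 [0.6599 0.0917 0.016 ]] [0.6212 0.055  0.016 ]
bolts side [[0.5754 0.0762 0.016 ]
 [0.5872 0.0177 0.016 ]
 [0.6754 0.0334 0.016 ]] [0.6254 0.0548 0.016 ]
A [ 0.4694 -0.2509  0.06  ]
B [ 0.4569 -0.4053  0.06  ]
A scene [ 0.4625 -0.2462  0.06  ] B [ 0.4507 -0.3988  0.06  ]
tray scene [ 0.6494 -0.201   0.03  ]
tray side [[ 0.6223 -0.1394  0.03  ]
 [ 0.7227 -0.1893  0.03  ]
 [ 0.6652 -0.2813  0.03  ]
 [ 0.571  -0.2318  0.03  ]]
stop scene [array([0.7357, 0.3084, 0.088 ]), array([0.6765, 0.4295, 0.088 ]), array([0.6376, 0.2656, 0.088 ]), array([0.5849, 0.3786, 0.088 ])]
rail start [array([0.4321, 0.163 , 0.058 ]), array([0.3772, 0.2799, 0.058 ])]
stop side [array([0.6777, 0.4242, 0.088 ]), array([0.7339, 0.2999, 0.088 ]), array([0.5802, 0.3738, 0.088 ]), array([0.635 , 0.2546, 0.088 ])]
tote [[0.5004 0.2095 0.085 ]
 [0.4523 0.3053 0.085 ]
 [0.5556 0.3552 0.085 ]
 [0.6082 0.2568 0.085 ]] [0.5291 0.2817 0.085 ]
tote side [[0.5531 0.3464 0.085 ]
 [0.597  0.2491 0.085 ]
 [0.4506 0.2978 0.085 ]
 [0.4944 0.1999 0.085 ]] [0.5238 0.2733 0.085 ]
```

```bash
cat >> h.py <<'E'
def down(yaw):  # tool z down, tool x at yaw (deg)
    c,s=np.cos(np.radians(yaw)),np.sin(np.radians(yaw));return np.array([[c,s,0],[s,-c,0],[0,0,-1.]])
def yaw_of(Rm): return np.degrees(np.arctan2(Rm[1,0],Rm[0,0]))
def plan(p,Rt,N,st=None,p0=None,R0=None):
    if p0 is None:
        st=st or manip.get_state();p0,R0=st["position"],q2R(st["ee_rot"])
    w=R.from_matrix(R0.T@Rt).as_rotvec()/N
    M=sum(R.from_rotvec(k*w).as_matrix() for k in range(N))
    t=np.linalg.solve(M,R0.T@(np.array(p)-p0))
    print(N,"rows t",np.round(t,4),"|t|",round(np.linalg.norm(t),4),"w",np.round(np.degrees(w),2))
E
python3 - <<'E'
from h import *
np.set_printoptions(precision=3,suppress=True)
C=lambda u,v,z:on("side",(u-525)/3+255,v/3+230,z)
print("plug",C(540,80,.018),"coil",C(678,75,.022),"carton",C(730,155,.045),"brass",C(650,285,.018))
s=lambda u,v,z:on("scene",u/1.5625,v/1.5625,z)
print("nozzle",s(393,285,0),"orange",s(312,225,0),"yellow",s(366,250,0),"bottle",s(205,375,0),"scr",s(452,263,.02))
for y in(15,0,-20,30,45): print(y,end=" ");plan([.466,-.249,.16],down(y),12)
E
```

```text
plug [ 0.423 -0.234  0.018] coil [ 0.522 -0.282  0.022] carton [ 0.505 -0.377  0.045] brass [ 0.407 -0.429  0.018]
nozzle [ 0.431 -0.093  0.   ] orange [ 0.32  -0.279  0.   ] yellow [ 0.359 -0.161  0.   ] bottle [ 0.691 -0.348  0.   ] scr [0.371 0.004 0.02 ]
15 12 rows t [ 0.033 -0.018  0.006] |t| 0.0383 w [-0.01 -0.   -0.13]
0 12 rows t [ 0.031 -0.022  0.006] |t| 0.0384 w [-0.01  0.    1.12]
-20 12 rows t [ 0.027 -0.027  0.006] |t| 0.0388 w [-0.01  0.    2.79]
30 12 rows t [ 0.035 -0.014  0.006] |t| 0.0384 w [-0.01 -0.   -1.38]
45 12 rows t [ 0.037 -0.01   0.006] |t| 0.0388 w [-0.01 -0.   -2.63]
```

```bash
python3 -m handwheel '[{"translation":[0.0265,-0.0275,0.006],"angular":[0,0,2.95],"hand":0.2},{"translation":[0.0265,-0.0275,0.006],"angular":[0,0,2.95],"hand":0.2},{"translation":[0.0265,-0.0275,0.006],"angular":[0,0,2.95],"hand":0.2},{"translation":[0.0265,-0.0275,0.006],"angular":[0,0,2.95],"hand":0.2},{"translation":[0.0265,-0.0275,0.006],"angular":[0,0,2.95],"hand":0.2},{"translation":[0.0265,-0.0275,0.006],"angular":[0,0,2.95],"hand":0.2},{"translation":[0.0265,-0.0275,0.006],"angular":[0,0,2.95],"hand":0.2},{"translation":[0.0265,-0.0275,0.006],"angular":[0,0,2.95],"hand":0.2},{"translation":[0.0265,-0.0275,0.006],"angular":[0,0,2.95],"hand":0.2},{"translation":[0.0265,-0.0275,0.006],"angular":[0,0,2.95],"hand":0.2}]' 40
python3 -m handwheel '[{"translation":[0.0265,-0.0275,0.006],"angular":[0,0,2.95],"hand":0.2},{"translation":[0.0265,-0.0275,0.006],"angular":[0,0,2.95],"hand":0.2},{"translation":[0,0,0],"angular":[0,0,0],"hand":0.2},{"translation":[0,0,0],"angular":[0,0,0],"hand":0.2}]'
python3 - <<'E'
from h import *
np.set_printoptions(precision=4,suppress=True)
st=manip.get_state();im=manip.get_image("wrist");cv2.imwrite("pics/w1.png",im[:,:,::-1]);np.save("st1.npy",st,allow_pickle=True)
Rw=q2R(st["ee_rot"]);print(st["position"],yaw_of(Rw),st["qpos"])
T=manip.camera_info("wrist")["tool_from_camera"];K=manip.camera_info("wrist")["camera_matrix"]
for p in [(.4669,-.249,.06),(.455,-.402,.06)]:
    c=T[:3,:3].T@(Rw.T@(np.array(p)-st["position"])-T[:3,3]);r=np.hypot(c[0],c[1]);th=np.arctan2(r,c[2]);print(K[:2,2]+K[0,0]*th*c[:2]/r)
E
```

```text
clock: 0.98
position: [0.3958, -0.2846, 0.171]
ee_rot: [-0.0, 0.99, -0.141, -0.0]
contact_force: [0.3, -1.1, -0.0]
width: 0.0686
gripper_force: 0.0
clock: 1.32
position: [0.4631, -0.2486, 0.1585]
ee_rot: [-0.0, 0.982, -0.188, -0.001]
contact_force: [0.1, -0.0, -0.8]
width: 0.0682
gripper_force: 0.0
[ 0.4631 -0.2486  0.1585] -21.703498533193024 [-0.6249  0.2558  1.7244 -0.0003  1.1629  1.3248]
[255.437 185.403]
[418.9433 136.8527]
```

View pics/w1.png

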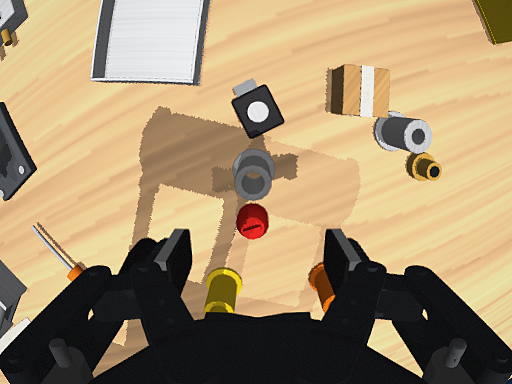

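The wrist view shows A's top ring at (254,182), 3 px from the predicted spot, and B's at (415,136). The plug and coil lie along tool x, so the fingers are clear of them.

```bash
python3 - <<'E'
from h import *
np.set_printoptions(precision=4,suppress=True)
st=np.load("st1.npy",allow_pickle=True).item();im=cv2.imread("pics/w1.png");g=cv2.GaussianBlur(cv2.cvtColor(im,cv2.COLOR_BGR2GRAY),(3,3),0)
for (x,y,w) in[(228,150,54),(385,105,60)]:
    s=cv2.resize(g[y:y+w,x:x+w],None,fx=4,fy=4,interpolation=cv2.INTER_CUBIC)
    c=cv2.HoughCircles(s,cv2.HOUGH_GRADIENT,1,10,param1=80,param2=18,minRadius=20,maxRadius=100)
    if c is not None:
        for u,v,r in c[0][:6]: print((u/4+x-.4,v/4+y-.4,r/4),won(st,u/4+x-.4,v/4+y-.4,.06))
for p in[(254,182),(415,136)]:print(won(st,*p,.06))
plan([.468,-.2485,.1585],down(-21.7),1,st)
E
```

```text
(np.float32(254.225), np.float32(184.975), np.float32(15.15)) [ 0.4676 -0.2482  0.06  ]
(np.float32(421.475), np.float32(136.225), np.float32(18.05)) [ 0.4547 -0.4048  0.06  ]
(np.float32(419.225), np.float32(137.975), np.float32(15.45)) [ 0.4539 -0.402   0.06  ]
(np.float32(424.225), np.float32(136.225), np.float32(20.325)) [ 0.4537 -0.4077  0.06  ]
(np.float32(416.975), np.float32(142.725), np.float32(12.125)) [ 0.4506 -0.3985  0.06  ]
(np.float32(414.475), np.float32(135.725), np.float32(9.825)) [ 0.4575 -0.3977  0.06  ]
(np.float32(417.475), np.float32(135.475), np.float32(7.475)) [ 0.4567 -0.4008  0.06  ]
[ 0.4701 -0.249   0.06  ]
[ 0.4571 -0.3981  0.06  ]
1 rows t [ 0.0045 -0.0019 -0.0001] |t| 0.0049 w [-0.01  0.09 -0.  ]
```

```bash
python3 -m handwheel '[{"translation":[0.0045,-0.0018,0.0345],"angular":[0,0,0],"hand":0.2},{"translation":[0,0,0.0345],"angular":[0,0,0],"hand":0.2},{"translation":[0,0,0.0345],"angular":[0,0,0],"hand":0.2},{"translation":[0,0,0.034],"angular":[0,0,0],"hand":0.2},{"translation":[0,0,0],"angular":[0,0,0],"hand":1},{"translation":[0,0,0],"angular":[0,0,0],"hand":1},{"translation":[0,0,0],"angular":[0,0,0],"hand":1},{"translation":[0,0,0],"angular":[0,0,0],"hand":1},{"translation":[0,0,0],"angular":[0,0,0],"hand":1}]' 50
python3 - <<'E'
from h import *
print(manip.get_state()["position"])
yaw=9.7
ax=-np.array([-np.sin(np.radians(35))*np.cos(np.radians(yaw)),-np.sin(np.radians(35))*np.sin(np.radians(yaw)),np.cos(np.radians(35))])
print(ax)
E
```

```text
clock: 2.12
position: [0.4679, -0.2511, 0.0238]
ee_rot: [0.001, 0.982, -0.19, 0.002]
contact_force: [-0.3, -0.4, -2.0]
width: 0.0302
gripper_force: 50.7
[ 0.4679434  -0.2511467   0.02382444]
[ 0.56537628  0.09664154 -0.81915204]
```

```bash
python3 -m handwheel '[{"translation":[0,0,-0.025],"angular":[0,0,0],"hand":1},{"translation":[0,0,-0.035],"angular":[0,0,0],"hand":1},{"translation":[0,0,-0.035],"angular":[0,0,0],"hand":1},{"translation":[0,0,-0.035],"angular":[0,0,0],"hand":1},{"translation":[0,0,-0.035],"angular":[0,0,0],"hand":1},{"translation":[0,0,-0.03],"angular":[0,0,0],"hand":1}]'
cat >> h.py <<'E'
def pinR(yaw=9.7,tilt=35): return down(yaw)@R.from_rotvec([0,np.radians(tilt),0]).as_matrix()
TIP=np.array([.5865,.0445,.1205])
E
python3 - <<'E'
from h import *
P=pinR();z=P[:,2]
p=TIP-z*.06-P[:,0]*.045;print(p)
for N in(9,10):plan(p,P,N)
E
```

```text
clock: 2.62
position: [0.4672, -0.2501, 0.2209]
ee_rot: [0.001, 0.982, -0.19, 0.002]
contact_force: [0.6, -0.9, -2.6]
width: 0.0299
gripper_force: 50.8
[0.51624258 0.03249068 0.14383818]
9 rows t [-0.0015 -0.0318  0.0095] |t| 0.0332 w [ 1.09  3.76 -3.4 ]
10 rows t [-0.0013 -0.0286  0.0086] |t| 0.0299 w [ 0.98  3.39 -3.06]
```

```bash
python3 -m handwheel '[{"translation":[-0.0015,-0.0318,0.0095],"angular":[1.09,3.76,-3.4],"hand":1},{"translation":[-0.0015,-0.0318,0.0095],"angular":[1.09,3.76,-3.4],"hand":1},{"translation":[-0.0015,-0.0318,0.0095],"angular":[1.09,3.76,-3.4],"hand":1},{"translation":[-0.0015,-0.0318,0.0095],"angular":[1.09,3.76,-3.4],"hand":1},{"translation":[-0.0015,-0.0318,0.0095],"angular":[1.09,3.76,-3.4],"hand":1},{"translation":[-0.0015,-0.0318,0.0095],"angular":[1.09,3.76,-3.4],"hand":1},{"translation":[-0.0015,-0.0318,0.0095],"angular":[1.09,3.76,-3.4],"hand":1},{"translation":[-0.0015,-0.0318,0.0095],"angular":[1.09,3.76,-3.4],"hand":1},{"translation":[-0.0015,-0.0318,0.0095],"angular":[1.09,3.76,-3.4],"hand":1},{"translation":[0,0,0],"angular":[0,0,0],"hand":1}]'
python3 - <<'E'
from h import *
np.set_printoptions(precision=4,suppress=True)
st=manip.get_state();ims=[manip.get_image(n) for n in("wrist","side","scene")];np.save("st2.npy",st,allow_pickle=True)
for n,i in zip(("wrist","side","scene"),ims): cv2.imwrite(f"pics/{n}2.png",i[:,:,::-1])
print(st["position"],pinR().T@q2R(st["ee_rot"]))
b=lambda i,x,y,w,h,f:cv2.resize(i[y:y+h,x:x+w,::-1],None,fx=f,fy=f,interpolation=cv2.INTER_CUBIC)
o=np.zeros((600,800,3),np.uint8)
o[:300,:400]=b(ims[0],157,90,200,150,2)
s=b(ims[1],220,90,100,100,4);o[:400,400:]=s
s=b(ims[2],250,165,100,75,4);o[300:,:400]=s
cv2.imwrite("pics/m2.png",o)
E
```

```text
clock: 3.45
position: [0.5101, 0.0339, 0.1391]
ee_rot: [-0.031, 0.953, 0.078, 0.29]
contact_force: [-1.2, 1.0, -2.5]
width: 0.0303
gripper_force: 50.9
[0.5101 0.0339 0.1391] [[ 0.9998 -0.0099 -0.0198]
 [ 0.0097  0.9999 -0.0114]
 [ 0.0199  0.0112  0.9997]]
```

View pics/m2.png

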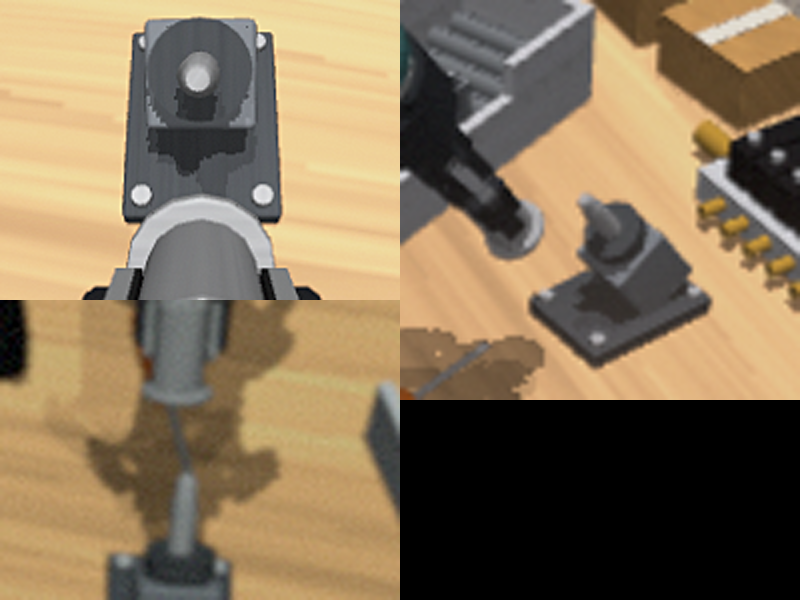

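The wrist crop looks almost straight down the pin, with the tip at wrist px (256,129). The collar centre is near (256.5,126) and the top arc of the held flange is at (257,186.5). The side view puts the tip at (266.7,140).

```bash
python3 - <<'E'
from h import *
np.set_printoptions(precision=4,suppress=True)
st=np.load("st2.npy",allow_pickle=True).item();Rw=q2R(st["ee_rot"]);P=st["position"]
def t2(a,b):
    (e1,d1),(e2,d2)=a,b
    t=np.linalg.lstsq(np.c_[d1,-d2],e2-e1,rcond=None)[0];p,q=e1+d1*t[0],e2+d2*t[1];return p,q,np.linalg.norm(p-q)
a,b,g=t2(wray(st,256,128.8),ray("side",266.4,139.8));print("tip",a,b,g)
a,b,g=t2(wray(st,256,128.8),ray("scene",250+188/4-.4,165+(474-300)/4-.4));print("tip scene",a,b,g)
tw=won(st,256,128.8,.1205);print("tip by z",tw)
cw=won(st,256.5,126,.082);print("collar by z",cw,"implied axis",(tw-cw)/np.linalg.norm(tw-cw))
T=manip.camera_info("wrist")["tool_from_camera"];K=manip.camera_info("wrist")["camera_matrix"]
def wp(t):
    c=T[:3,:3].T@(np.array(t)-T[:3,3]);r=np.hypot(c[0],c[1]);return K[:2,2]+K[0,0]*np.arctan2(r,c[2])*c[:2]/r
for x0 in(-.002,0,.002):print(x0,wp((x0+.022,0,.0238)),wp((x0,.022,.0238)),wp((x0,-.022,.0238)))
B=np.array([won(st,157+u/2-.2,90+v/2-.2,.014) for u,v in[(124,219),(281,221),(142,194),(262,194),(139,41),(261,41)]]);print(B)
d=(B[4]-B[2]+B[5]-B[3]);print("yaw",np.degrees(np.arctan2(d[1],d[0])),np.degrees(np.arctan2(B[2,0]-B[3,0],B[3,1]-B[2,1])), np.degrees(np.arctan2((B[2]-B[3])[1],(B[2]-B[3])[0])))
E
```

```text
tip [0.5891 0.0483 0.1147] [0.5908 0.0481 0.1157] 0.002038628892480545
tip scene [0.5846 0.0474 0.1225] [0.5845 0.0484 0.1226] 0.0009912835833603313
tip by z [0.5858 0.0476 0.1205]
collar by z [0.6103 0.0521 0.082 ] implied axis [-0.5348 -0.0982  0.8393]
-0.002 [256.8305 190.6439] [293.0371 225.5444] [220.5726 225.4521]
0 [256.8335 187.3231] [293.1761 222.495 ] [220.4386 222.4027]
0.002 [256.8367 183.9821] [293.3135 219.4204] [220.3063 219.3281]
[[0.5617 0.0829 0.014 ]
 [0.5734 0.0061 0.014 ]
 [0.576  0.0766 0.014 ]
 [0.5858 0.0173 0.014 ]
 [0.665  0.0972 0.014 ]
 [0.6759 0.0294 0.014 ]]
yaw 10.341220976584598 -170.6145001051821 99.38549989481791
```

```bash
sed -i 's/^TIP=.*/TIP=np.array([.5858,.0474,.1205])/' h.py; cat >> h.py <<'E'
def hov(h,L,x0=.0005,yaw=9.8,N=1):  # flange face h above tip along the pin, L = TCP to flange face
    P=pinR(yaw);plan(TIP-P[:,2]*(L+h)-P[:,0]*x0,P,N)
def rel(L,x0=.0005,yaw=9.8):  # pin-frame offset of flange centre from the tip
    st=manip.get_state();Rw=q2R(st["ee_rot"]);f=st["position"]+Rw@np.array([x0,0,L]);P=pinR(yaw)
    d=P.T@(f-TIP);print("off x,y,axial-above mm",np.round(d*[1000,1000,-1000],1),"F tool",np.round(Rw.T@st["contact_force"],1),"rot err deg",np.round(np.degrees(R.from_matrix(P.T@Rw).as_rotvec()),2),"w",round(st["width"],4),"t",round(st["clock"],2))
E
python3 -c "
from h import *
rel(.0238);hov(.02,.0238,N=3)"
```

```text
off x,y,axial-above mm [-44.6   7.   35.9] F tool [-1.3 -0.   2.2] rot err deg [ 0.04 -0.67  0.7 ] w 0.0305 t 3.6
3 rows t [ 0.0148 -0.0025  0.0052] |t| 0.0159 w [-0.01  0.22 -0.23]
```

```bash
python3 -m handwheel '[{"translation":[0,0,0],"angular":[0,0,0],"hand":1},{"translation":[0,0,0],"angular":[0,0,0],"hand":1}]'
python3 -c "
from h import *
rel(.0238);hov(.02,.0238,N=3);st=manip.get_state();print(st['position'],st['qd'])
st=np.load('st2.npy',allow_pickle=True).item();print(st['position'],st['qd'])"
```

```text
clock: 3.77
position: [0.5181, 0.0274, 0.1438]
ee_rot: [-0.027, 0.952, 0.075, 0.294]
contact_force: [-0.5, 0.1, -2.3]
width: 0.0304
gripper_force: 50.9
off x,y,axial-above mm [-43.9   8.2  35.6] F tool [-1.7 -0.1  1.6] rot err deg [-0.02 -0.64  0.76] w 0.0304 t 3.77
3 rows t [ 0.0145 -0.0029  0.0051] |t| 0.0157 w [ 0.01  0.21 -0.25]
[0.51805821 0.02740362 0.14383687] [-0.00299027  0.00595628  0.00817738  0.00578146  0.00102912 -0.00205983]
[0.51009158 0.03389448 0.13914949] [-0.04171957  0.00601934 -0.09565093 -0.19479718  0.02437229  0.22541702]
```

```bash
cat >> h.py <<'E'
def blob(im,u,v,r=14,th=150):
    g=im[int(v)-r:int(v)+r,int(u)-r:int(u)+r].mean(2);m=(g>th).astype(np.uint8)
    k,l,s,c=cv2.connectedComponentsWithStats(m);i=1+np.argmax(s[1:,4]);return c[i]+[int(u)-r,int(v)-r],s[i,4]
def wpx(st,p):
    T=manip.camera_info("wrist")["tool_from_camera"];K=manip.camera_info("wrist")["camera_matrix"]
    c=T[:3,:3].T@(q2R(st["ee_rot"]).T@(np.array(p)-st["position"])-T[:3,3]);r=np.hypot(c[0],c[1]);return K[:2,2]+K[0,0]*np.arctan2(r,c[2])*c[:2]/r
E
python3 - <<'E'
from h import *
np.set_printoptions(precision=4,suppress=True)
o=cv2.imread("pics/wrist2.png");s2=np.load('st2.npy',allow_pickle=True).item()
for th in(130,150,170):print(blob(o,256,129,th=th))
st=manip.get_state();im=manip.get_image("wrist")[:,:,::-1].copy();cv2.imwrite("pics/wrist3.png",im);np.save("st3.npy",st,allow_pickle=True)
q=wpx(st,TIP);print("pred",q)
for th in(130,150,170):
    b=blob(im,*q,th=th,r=22);print(b,won(st,*b[0],.1205))
E
```

```text
(array([255.6455, 125.3636]), np.int32(220))
(array([255.3217, 127.7692]), np.int32(143))
(array([255.2672, 128.5   ]), np.int32(116))
pred [244.0062 141.6925]
(array([243.5631, 137.9459]), np.int32(222)) [0.5886 0.0482 0.1205]
(array([242.9929, 140.8786]), np.int32(140)) [0.5863 0.0482 0.1205]
(array([243.0263, 141.6228]), np.int32(114)) [0.5858 0.0481 0.1205]
```

```bash
sed -i 's/^TIP=.*/TIP=np.array([.5859,.0481,.1205])/' h.py; python3 -c "
from h import *
rel(.0238);hov(.015,.0238,N=3)"
```

```text
off x,y,axial-above mm [-44.4   8.8  35.6] F tool [-1.4 -0.1  2.1] rot err deg [-0.   -0.68  0.78] w 0.03 t 3.82
3 rows t [ 0.0147 -0.0031  0.0067] |t| 0.0165 w [ 0.    0.23 -0.26]
```

```bash
python3 -m handwheel '[{"translation":[0.0147,-0.0031,0.003],"angular":[0,0.23,-0.26],"hand":1},{"translation":[0.0147,-0.0031,0.003],"angular":[0,0.23,-0.26],"hand":1},{"translation":[0.0147,-0.0031,0.014],"angular":[0,0.23,-0.26],"hand":1},{"translation":[0,0,0],"angular":[0,0,0],"hand":1},{"translation":[0,0,0],"angular":[0,0,0],"hand":1},{"translation":[0,0,0],"angular":[0,0,0],"hand":1}]'
python3 - <<'E'
from h import *
rel(.0238);hov(.005,.0238)
ims=[manip.get_image(n) for n in("wrist","side","scene")]
b=lambda i,x,y,w,h,f:cv2.resize(i[y:y+h,x:x+w,::-1],None,fx=f,fy=f,interpolation=cv2.INTER_CUBIC)
o=np.zeros((600,800,3),np.uint8)
o[:300,:400]=b(ims[0],157,90,200,150,2)
o[:400,400:]=b(ims[1],230,100,80,80,5)
o[300:,:400]=b(ims[2],260,180,80,60,5)
cv2.imwrite("pics/m4.png",o)
E
```

```text
clock: 4.32
position: [0.5615, 0.0452, 0.1504]
ee_rot: [-0.027, 0.951, 0.082, 0.298]
contact_force: [-0.1, 0.0, -2.2]
width: 0.0298
gripper_force: 50.9
off x,y,axial-above mm [-2.6 -1.4 14.8] F tool [-1.3 -0.1  1.8] rot err deg [ 0.12 -0.19  0.03] w 0.0298 t 4.32
1 rows t [0.0025 0.0013 0.0097] |t| 0.0102 w [-0.12  0.19 -0.03]
```

View pics/m4.png

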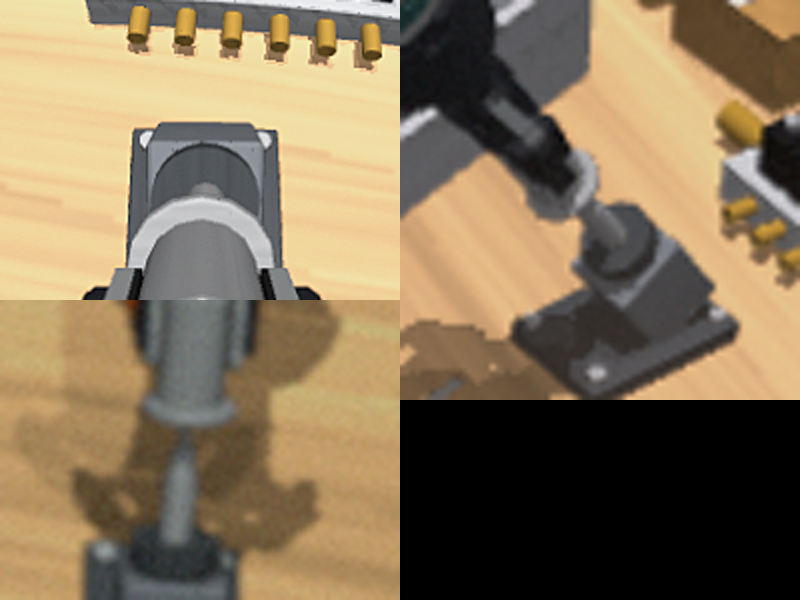

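The side and scene crops agree with the computed offset: the flange sits about 2 mm short and 1.4 mm to one side of the pin line. Next I correct that and approach.

```bash
python3 -m handwheel '[{"translation":[0.0026,0.0014,0.008],"angular":[-0.12,0.19,0],"hand":1},{"translation":[0,0,0],"angular":[0,0,0],"hand":1},{"translation":[0,0,0],"angular":[0,0,0],"hand":1}]' >/dev/null
python3 -c "
from h import *
rel(.0238)"
python3 -m handwheel '[{"translation":[0,0,0.006],"angular":[0,0,0],"hand":1},{"translation":[0,0,0.006],"angular":[0,0,0],"hand":1},{"translation":[0,0,0],"angular":[0,0,0],"hand":1},{"translation":[0,0,0],"angular":[0,0,0],"hand":1}]' >/dev/null
python3 -c "
from h import *
rel(.0238)"
```

```text
off x,y,axial-above mm [0.6 0.1 6.5] F tool [-1.4 -0.7  1.2] rot err deg [-0.03  0.05  0.03] w 0.03 t 4.72
off x,y,axial-above mm [ 0.3 -0.2 -5.8] F tool [-1.6  1.1  1.4] rot err deg [-0.    0.01  0.02] w 0.03 t 5.05
```

```bash
C="from h import *
rel(.0238)"
python3 -m handwheel '[{"translation":[0,0,0.004],"angular":[0,0,0],"hand":1},{"translation":[0,0,0.004],"angular":[0,0,0],"hand":1},{"translation":[0,0,0],"angular":[0,0,0],"hand":1}]' >/dev/null; python3 -c "$C"
python3 -m handwheel '[{"translation":[0,0,0.002],"angular":[0,0,0],"hand":1},{"translation":[0,0,0],"angular":[0,0,0],"hand":1},{"translation":[0,0,0],"angular":[0,0,0],"hand":1}]' >/dev/null; python3 -c "$C"
python3 -m handwheel '[{"translation":[0,0,0.002],"angular":[0,0,0],"hand":1},{"translation":[0,0,0],"angular":[0,0,0],"hand":1},{"translation":[0,0,0],"angular":[0,0,0],"hand":1}]' >/dev/null; python3 -c "$C"
```

```text
off x,y,axial-above mm [  0.7  -0.  -13.8] F tool [-1.4 -0.7  2.8] rot err deg [-0.02  0.05  0.02] w 0.0303 t 5.3
off x,y,axial-above mm [  0.5  -0.2 -15.3] F tool [-1.6 -0.1  1.9] rot err deg [-0.01  0.05  0.01] w 0.0303 t 5.55
off x,y,axial-above mm [  0.3  -0.2 -17.3] F tool [-3.6 -0.1  2.4] rot err deg [-0.    0.03  0.01] w 0.0302 t 5.8
```

```bash
C="from h import *
rel(.0238)"
python3 -m handwheel '[{"translation":[0,0,0.002],"angular":[0,0,0],"hand":1},{"translation":[0,0,0],"angular":[0,0,0],"hand":1},{"translation":[0,0,0],"angular":[0,0,0],"hand":1}]' >/dev/null; python3 -c "$C"
python3 -m handwheel '[{"translation":[0,0,0.002],"angular":[0,0,0],"hand":1},{"translation":[0,0,0],"angular":[0,0,0],"hand":1},{"translation":[0,0,0],"angular":[0,0,0],"hand":1}]' >/dev/null; python3 -c "$C"
```

```text
off x,y,axial-above mm [  0.3  -0.3 -19.4] F tool [-3.4  0.   3.1] rot err deg [-0.    0.03  0.01] w 0.03 t 6.05
off x,y,axial-above mm [  0.3  -0.3 -21.4] F tool [-3.5  0.3  3.8] rot err deg [0.   0.03 0.01] w 0.0301 t 6.3
```

```bash
C="from h import *
rel(.0238)"
python3 -m handwheel '[{"translation":[0,0,0.004],"angular":[0,0,0],"hand":1},{"translation":[0,0,0.004],"angular":[0,0,0],"hand":1},{"translation":[0,0,0],"angular":[0,0,0],"hand":1},{"translation":[0,0,0],"angular":[0,0,0],"hand":1}]' >/dev/null; python3 -c "$C"
python3 -m handwheel '[{"translation":[0,0,0.004],"angular":[0,0,0],"hand":1},{"translation":[0,0,0.004],"angular":[0,0,0],"hand":1},{"translation":[0,0,0.003],"angular":[0,0,0],"hand":1},{"translation":[0,0,0],"angular":[0,0,0],"hand":1},{"translation":[0,0,0],"angular":[0,0,0],"hand":1}]' >/dev/null; python3 -c "$C"
```

```text
off x,y,axial-above mm [  0.3  -0.2 -29.7] F tool [-4.8 -0.9  5. ] rot err deg [-0.    0.01  0.02] w 0.0301 t 6.63
off x,y,axial-above mm [  0.2  -0.1 -40.5] F tool [-5.5 -0.4  3.8] rot err deg [-0.01  0.01  0.02] w 0.0307 t 7.05
```

```bash
C="from h import *
rel(.0238)"
python3 -m handwheel '[{"translation":[0,0,0.003],"angular":[0,0,0],"hand":1},{"translation":[0,0,0.0015],"angular":[0,0,0],"hand":1},{"translation":[0,0,0],"angular":[0,0,0],"hand":1},{"translation":[0,0,0],"angular":[0,0,0],"hand":1}]' >/dev/null; python3 -c "$C"
python3 -m handwheel '[{"translation":[0,0,0.001],"angular":[0,0,0],"hand":1},{"translation":[0,0,0],"angular":[0,0,0],"hand":1},{"translation":[0,0,0],"angular":[0,0,0],"hand":1}]' >/dev/null; python3 -c "$C"
python3 -m handwheel '[{"translation":[0,0,0.001],"angular":[0,0,0],"hand":1},{"translation":[0,0,0],"angular":[0,0,0],"hand":1},{"translation":[0,0,0],"angular":[0,0,0],"hand":1}]' >/dev/null; python3 -c "$C"
```

```text
off x,y,axial-above mm [  0.2  -0.2 -44.8] F tool [-7.2 -0.2  3. ] rot err deg [-0.01  0.02  0.  ] w 0.0302 t 7.38
off x,y,axial-above mm [  0.2  -0.3 -45.6] F tool [-6.6 -0.1  0.1] rot err deg [-0.    0.03 -0.  ] w 0.0302 t 7.63
off x,y,axial-above mm [  0.2  -0.2 -46.5] F tool [-7.  -1.   0.4] rot err deg [-0.01  0.04 -0.  ] w 0.03 t 7.88
```

```bash
C="from h import *
rel(.0238)"
python3 -m handwheel '[{"translation":[0,0,0.001],"angular":[0,0,0],"hand":1},{"translation":[0,0,0],"angular":[0,0,0],"hand":1},{"translation":[0,0,0],"angular":[0,0,0],"hand":1}]' >/dev/null; python3 -c "$C"
python3 -m handwheel '[{"translation":[0,0,0.001],"angular":[0,0,0],"hand":1},{"translation":[0,0,0],"angular":[0,0,0],"hand":1},{"translation":[0,0,0],"angular":[0,0,0],"hand":1}]' >/dev/null; python3 -c "$C"
```

```text
off x,y,axial-above mm [  0.2  -0.3 -47. ] F tool [-7.8  0.1 -6.6] rot err deg [-0.02  0.07 -0.01] w 0.0299 t 8.13
off x,y,axial-above mm [  0.2  -0.3 -47. ] F tool [-10.   -0.5 -19.1] rot err deg [-0.04  0.12 -0.02] w 0.0301 t 8.38
```

```bash
python3 -m handwheel '[{"translation":[0,0,-0.012],"angular":[0,0,0],"hand":1},{"translation":[0,0,-0.03],"angular":[0,0,0],"hand":1},{"translation":[0,0,-0.035],"angular":[0,0,0],"hand":1}]'
python3 -c "
from h import *
rel(.0238)
for N in(8,9):plan([.526,.278,.18],down(25.6),N)"
```

```text
clock: 8.63
position: [0.5578, 0.0423, 0.1641]
ee_rot: [-0.025, 0.95, 0.081, 0.301]
contact_force: [0.0, 0.3, -1.5]
width: 0.0302
gripper_force: 50.9
off x,y,axial-above mm [ 2.1  1.  28.4] F tool [-0.8 -0.3  1.3] rot err deg [-0.12  0.11  0.05] w 0.0302 t 8.63
8 rows t [ 0.0053 -0.0294 -0.0007] |t| 0.0299 w [ 0.62 -4.36 -1.92]
9 rows t [ 0.0047 -0.0261 -0.0006] |t| 0.0266 w [ 0.55 -3.87 -1.71]
```

```bash
python3 -m handwheel '[{"translation":[0.0053,-0.0294,-0.0017],"angular":[0.62,-4.36,-1.92],"hand":1},{"translation":[0.0053,-0.0294,-0.0007],"angular":[0.62,-4.36,-1.92],"hand":1},{"translation":[0.0053,-0.0294,-0.0007],"angular":[0.62,-4.36,-1.92],"hand":1},{"translation":[0.0053,-0.0294,-0.0007],"angular":[0.62,-4.36,-1.92],"hand":1},{"translation":[0.0053,-0.0294,-0.0007],"angular":[0.62,-4.36,-1.92],"hand":1},{"translation":[0.0053,-0.0294,-0.0007],"angular":[0.62,-4.36,-1.92],"hand":1},{"translation":[0.0053,-0.0294,-0.0007],"angular":[0.62,-4.36,-1.92],"hand":1},{"translation":[0.0053,-0.0294,-0.0007],"angular":[0.62,-4.36,-1.92],"hand":1},{"translation":[0,0,0],"angular":[0,0,0],"hand":1},{"translation":[0,0,0],"angular":[0,0,0],"hand":1}]'
python3 -m handwheel '[{"translation":[0,0,0],"angular":[0,0,0],"hand":1},{"translation":[0,0,0],"angular":[0,0,0],"hand":1}]'
python3 - <<'E'
from h import *
st=manip.get_state();im=manip.get_image("wrist");cv2.imwrite("pics/w5.png",im[:,:,::-1]);np.save("st5.npy",st,allow_pickle=True)
plan([.526,.278,.18],down(25.6),1)
E
```

```text
clock: 9.47
position: [0.5294, 0.2722, 0.1815]
ee_rot: [-0.006, 0.975, 0.219, 0.019]
contact_force: [-0.3, -0.8, -2.6]
width: 0.0299
gripper_force: 50.9
clock: 9.63
position: [0.5268, 0.2686, 0.181]
ee_rot: [-0.005, 0.976, 0.218, 0.017]
contact_force: [1.1, -0.4, -2.4]
width: 0.0301
gripper_force: 50.9
1 rows t [ 0.0036 -0.0091  0.0011] |t| 0.0098 w [-0.15 -1.95 -0.49]
```

View pics/w5.png

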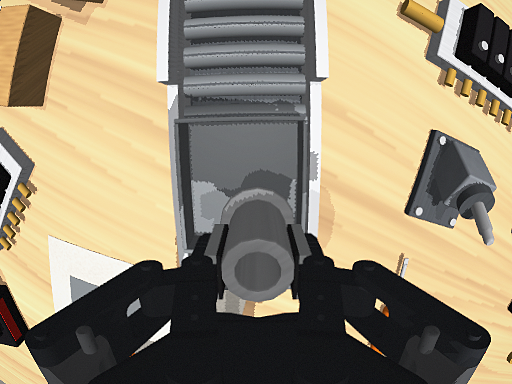

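The wrist view shows the tote's front rim edge at v≈120, spanning u≈176–309. The bush hangs over the rear part of the tote.

```bash
python3 - <<'E'
from h import *
np.set_printoptions(precision=4,suppress=True)
st=np.load('st5.npy',allow_pickle=True).item()
a,b=won(st,176,120,.085),won(st,309,120,.085);print(a,b,np.linalg.norm(a-b))
x=np.array([-(b-a)[1],(b-a)[0],0]);x/=np.linalg.norm(x)
if x[0]<0:x=-x
print("yaw",np.degrees(np.arctan2(x[1],x[0])),"centre",(a+b)/2-x*.06)
l1,l2=won(st,170,85,.058),won(st,183,250,.058);print("left rail in",l1,l2,np.degrees(np.arctan2(*(l1-l2)[[1,0]])))
E
```

```text
[0.5551 0.3556 0.085 ] [0.6006 0.2569 0.085 ] 0.10876884797744055
yaw 24.74587985188811 centre [0.5234 0.2811 0.085 ]
left rail in [0.5794 0.3814 0.058 ] [0.4355 0.3086 0.058 ] 26.8506733484873
```

```bash
python3 -c "
from h import *
plan([.523,.28,.16],down(25.4),2)"
```

```text
2 rows t [ 0.0006 -0.0061  0.0105] |t| 0.0121 w [-0.07 -0.97 -0.14]
```

```bash
python3 -m handwheel '[{"translation":[0.0006,-0.006,0.0105],"angular":[-0.07,-0.97,-0.14],"hand":1},{"translation":[0.0006,-0.006,0.0105],"angular":[-0.07,-0.97,-0.14],"hand":1},{"translation":[0,0,0.025],"angular":[0,0,0],"hand":1},{"translation":[0,0,0.025],"angular":[0,0,0],"hand":1},{"translation":[0,0,0.02],"angular":[0,0,0],"hand":1},{"translation":[0,0,0.01],"angular":[0,0,0],"hand":1},{"translation":[0,0,0],"angular":[0,0,0],"hand":1},{"translation":[0,0,0],"angular":[0,0,0],"hand":1},{"translation":[0,0,0],"angular":[0,0,0],"hand":1}]'
python3 -c "
from h import *
plan([.523,.28,.0728],down(25.4),1)"
```

```text
clock: 10.43
position: [0.5237, 0.2813, 0.0804]
ee_rot: [-0.0, 0.975, 0.22, 0.0]
contact_force: [0.5, -0.5, -2.2]
width: 0.0301
gripper_force: 51.0
1 rows t [-0.0012  0.0008  0.0076] |t| 0.0078 w [-0.02 -0.04  0.07]
```

```bash
python3 -m handwheel '[{"translation":[0,0,0.003],"angular":[0,0,0],"hand":1},{"translation":[0,0,0.002],"angular":[0,0,0],"hand":1},{"translation":[0,0,0],"angular":[0,0,0],"hand":1}]'
python3 -m handwheel '[{"translation":[0,0,0.001],"angular":[0,0,0],"hand":1},{"translation":[0,0,0.001],"angular":[0,0,0],"hand":1},{"translation":[0,0,0],"angular":[0,0,0],"hand":1},{"translation":[0,0,0],"angular":[0,0,0],"hand":1}]'
```

```text
clock: 10.68
position: [0.5229, 0.2809, 0.0749]
ee_rot: [-0.0, 0.975, 0.22, -0.0]
contact_force: [-0.1, 0.2, -2.7]
width: 0.0302
gripper_force: 51.0
clock: 11.02
position: [0.5229, 0.2809, 0.0727]
ee_rot: [-0.0, 0.975, 0.22, -0.0]
contact_force: [-0.2, 0.2, -1.7]
width: 0.0301
gripper_force: 51.2
```

```bash
python3 -m handwheel '[{"translation":[0,0,0.001],"angular":[0,0,0],"hand":1},{"translation":[0,0,0],"angular":[0,0,0],"hand":1},{"translation":[0,0,0],"angular":[0,0,0],"hand":1}]'
```

```text
clock: 11.27
position: [0.5235, 0.2812, 0.0726]
ee_rot: [-0.0, 0.975, 0.221, 0.0]
contact_force: [-0.7, 1.0, 4.2]
width: 0.0298
gripper_force: 51.7
```

```bash
python3 -m handwheel '[{"translation":[0,0,0],"angular":[0,0,0],"hand":0.42},{"translation":[0,0,0],"angular":[0,0,0],"hand":0.42},{"translation":[0,0,0],"angular":[0,0,0],"hand":0.42},{"translation":[0,0,-0.015],"angular":[0,0,0],"hand":0.42},{"translation":[0,0,-0.03],"angular":[0,0,0],"hand":0.42},{"translation":[0,0,-0.038],"angular":[0,0,0],"hand":0.42},{"translation":[0,0,-0.038],"angular":[0,0,0],"hand":0.3},{"translation":[0,0,-0.038],"angular":[0,0,0],"hand":0.2},{"translation":[0,0,0],"angular":[0,0,0],"hand":0.2},{"translation":[0,0,0],"angular":[0,0,0],"hand":0.2}]'
python3 - <<'E'
from h import *
np.set_printoptions(precision=4,suppress=True)
st=manip.get_state();im=manip.get_image("wrist")[:,:,::-1].copy();cv2.imwrite("pics/w6.png",im);np.save("st6.npy",st,allow_pickle=True)
q=wpx(st,(.523,.281,.109));print(q)
g=cv2.cvtColor(im,cv2.COLOR_BGR2GRAY);x,y,w=int(q[0])-35,int(q[1])-35,70
s=cv2.resize(g[y:y+w,x:x+w],None,fx=4,fy=4,interpolation=cv2.INTER_CUBIC)
c=cv2.HoughCircles(s,cv2.HOUGH_GRADIENT,1,10,param1=80,param2=18,minRadius=30,maxRadius=110)
for u,v,r in c[0][:4]:print(u/4+x,v/4+y,r/4,won(st,u/4+x,v/4+y,.109))
# next: over B
for N in(19,20):plan([.456,-.403,.17],down(27),N)
E
```

```text
clock: 12.1
position: [0.5242, 0.2814, 0.2331]
ee_rot: [-0.0, 0.975, 0.22, 0.002]
contact_force: [0.7, 0.1, -0.4]
width: 0.0685
gripper_force: 0.0
[256.6496 183.8679]
257.625 170.625 19.05 [0.5347 0.2856 0.109 ]
257.375 182.125 10.325 [0.5248 0.2811 0.109 ]
261.375 173.875 19.175 [0.5334 0.2812 0.109 ]
259.625 177.625 20.85 [0.5295 0.2811 0.109 ]
19 rows t [-0.019   0.0307  0.0032] |t| 0.0363 w [-0.    0.   -0.08]
20 rows t [-0.0181  0.0292  0.003 ] |t| 0.0345 w [-0.    0.   -0.08]
```

```bash
python3 -m handwheel '[{"translation":[-0.018,0.029,0.001],"angular":[0,0,0],"hand":0.2},{"translation":[-0.018,0.029,0.001],"angular":[0,0,0],"hand":0.2},{"translation":[-0.018,0.029,0.001],"angular":[0,0,0],"hand":0.2},{"translation":[-0.018,0.029,0.001],"angular":[0,0,0],"hand":0.2},{"translation":[-0.018,0.029,0.001],"angular":[0,0,0],"hand":0.2},{"translation":[-0.018,0.029,0.001],"angular":[0,0,0],"hand":0.2},{"translation":[-0.018,0.029,0.001],"angular":[0,0,0],"hand":0.2},{"translation":[-0.018,0.029,0.001],"angular":[0,0,0],"hand":0.2},{"translation":[-0.018,0.029,0.001],"angular":[0,0,0],"hand":0.2},{"translation":[-0.018,0.029,0.001],"angular":[0,0,0],"hand":0.2}]'
python3 -m handwheel '[{"translation":[-0.018,0.029,0.003],"angular":[0,0,0],"hand":0.2},{"translation":[-0.018,0.029,0.003],"angular":[0,0,0],"hand":0.2},{"translation":[-0.018,0.029,0.003],"angular":[0,0,0],"hand":0.2},{"translation":[-0.018,0.029,0.003],"angular":[0,0,0],"hand":0.2},{"translation":[-0.018,0.029,0.003],"angular":[0,0,0],"hand":0.2},{"translation":[-0.018,0.029,0.006],"angular":[0,0,0],"hand":0.2},{"translation":[-0.018,0.029,0.006],"angular":[0,0,0],"hand":0.2},{"translation":[-0.018,0.029,0.006],"angular":[0,0,0],"hand":0.2},{"translation":[-0.018,0.029,0.006],"angular":[0,0,0],"hand":0.2},{"translation":[-0.018,0.029,0.006],"angular":[0,0,-1],"hand":0.2}]'
python3 -m handwheel '[{"translation":[0,0,0],"angular":[0,0,0],"hand":0.2},{"translation":[0,0,0],"angular":[0,0,0],"hand":0.2},{"translation":[0,0,0],"angular":[0,0,0],"hand":0.2}]'
python3 - <<'E'
from h import *
np.set_printoptions(precision=4,suppress=True)
st=manip.get_state();im=manip.get_image("wrist")[:,:,::-1].copy();cv2.imwrite("pics/w7.png",im);np.save("st7.npy",st,allow_pickle=True)
q=wpx(st,(.455,-.4025,.06));print(q)
g=cv2.cvtColor(im,cv2.COLOR_BGR2GRAY);x,y,w=int(q[0])-30,int(q[1])-30,60
s=cv2.resize(g[y:y+w,x:x+w],None,fx=4,fy=4,interpolation=cv2.INTER_CUBIC)
c=cv2.HoughCircles(s,cv2.HOUGH_GRADIENT,1,10,param1=80,param2=16,minRadius=18,maxRadius=90)
for u,v,r in c[0][:5]:print(u/4+x-.4,v/4+y-.4,r/4,won(st,u/4+x-.4,v/4+y-.4,.06))
E
```

```text
clock: 12.98
position: [0.4832, -0.0595, 0.2183]
ee_rot: [-0.001, 0.975, 0.221, -0.003]
contact_force: [1.2, 0.6, -1.0]
width: 0.068
gripper_force: 0.0
clock: 13.82
position: [0.4457, -0.3981, 0.1727]
ee_rot: [-0.002, 0.973, 0.229, -0.002]
contact_force: [-0.0, -0.3, 0.3]
width: 0.0685
gripper_force: 0.0
clock: 14.07
position: [0.4463, -0.3963, 0.1737]
ee_rot: [-0.002, 0.974, 0.229, -0.002]
contact_force: [-0.0, 1.4, -0.3]
width: 0.0685
gripper_force: 0.0
[268.1419 179.1036]
266.975 176.225 17.85 [ 0.4569 -0.4004  0.06  ]
265.475 178.225 15.5 [ 0.4547 -0.4     0.06  ]
269.475 169.225 19.025 [ 0.4635 -0.3995  0.06  ]
267.225 173.725 18.15 [ 0.459  -0.3996  0.06  ]
269.475 174.975 20.425 [ 0.4589 -0.4018  0.06  ]
```

View pics/w7.png

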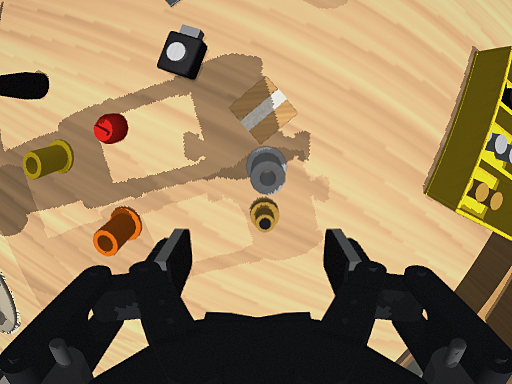

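The wrist view shows B's top ring at (267,177), with carton and brass fitting fore and aft of it. The finger lanes to left and right are clear.

```bash
python3 -c "
from h import *
plan([.4555,-.401,.1737],down(26.5),1)"
```

```text
1 rows t [0.0056 0.0084 0.0006] |t| 0.0101 w [-0.23  0.1  -0.01]
```

```bash
python3 -m handwheel '[{"translation":[0.0056,0.0084,0],"angular":[-0.23,0.1,0],"hand":0.2},{"translation":[0,0,0.03],"angular":[0,0,0],"hand":0.2},{"translation":[0,0,0.03],"angular":[0,0,0],"hand":0.2},{"translation":[0,0,0.032],"angular":[0,0,0],"hand":0.2},{"translation":[0,0,0.032],"angular":[0,0,0],"hand":0.2},{"translation":[0,0,0.026],"angular":[0,0,0],"hand":0.2},{"translation":[0,0,0],"angular":[0,0,0],"hand":0.2}]'
python3 -m handwheel '[{"translation":[0,0,0],"angular":[0,0,0],"hand":1},{"translation":[0,0,0],"angular":[0,0,0],"hand":1},{"translation":[0,0,0],"angular":[0,0,0],"hand":1},{"translation":[0,0,0],"angular":[0,0,0],"hand":1},{"translation":[0,0,0],"angular":[0,0,0],"hand":1}]'
python3 -c "
from h import *
print(manip.get_state()['position'])"
```

```text
clock: 14.7
position: [0.4545, -0.399, 0.0208]
ee_rot: [-0.003, 0.973, 0.23, -0.002]
contact_force: [-1.1, 2.0, 0.4]
width: 0.0685
gripper_force: 0.0
clock: 15.12
position: [0.4577, -0.4041, 0.0283]
ee_rot: [0.004, 0.973, 0.229, 0.002]
contact_force: [-0.5, 0.7, 6.6]
width: 0.0298
gripper_force: 50.5
[ 0.45772743 -0.40405213  0.02830129]
```

```bash
python3 -m handwheel '[{"translation":[0,0,0],"angular":[0,0,0],"hand":1},{"translation":[0,0,0],"angular":[0,0,0],"hand":1},{"translation":[0,0,0],"angular":[0,0,0],"hand":1}]'
python3 - <<'E'
from h import *
st=manip.get_state();im=manip.get_image("wrist")[:,:,::-1].copy();i2=manip.get_image("side")[:,:,::-1];np.save("st8.npy",st,allow_pickle=True)
o=np.zeros((400,800,3),np.uint8);o[:,:400]=cv2.resize(im[130:330,157:357],None,fx=2,fy=2);o[:,400:]=cv2.resize(i2[250:350,260:360],None,fx=4,fy=4);cv2.imwrite("pics/m8.png",o)
E
```

```text
clock: 15.37
position: [0.4577, -0.4041, 0.0283]
ee_rot: [0.004, 0.973, 0.229, 0.002]
contact_force: [0.5, 2.2, 7.0]
width: 0.0302
gripper_force: 50.5
```

View pics/m8.png

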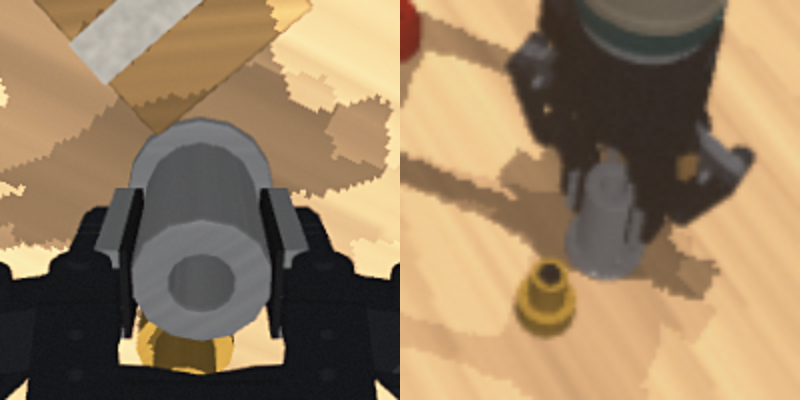

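The bush is held squarely between the pads. Its flange arc is at wrist px (257,189), and its bore looks narrower than the first one's.

```bash
python3 - <<'E'
from h import *
np.set_printoptions(precision=4,suppress=True)
st=np.load("st8.npy",allow_pickle=True).item();Rw=q2R(st["ee_rot"])
print("bush axis(down) in tool",Rw.T@[0,0,-1])
for x0 in(-.002,0,.002):print(x0,wpx(st,st["position"]+Rw@[x0+.022,0,.0283]),wpx(st,st["position"]+Rw@[x0,0,.0283-.06]))
E
python3 -m handwheel '[{"translation":[0,0,-0.025],"angular":[0,0,0],"hand":1},{"translation":[0,0,-0.035],"angular":[0,0,0],"hand":1},{"translation":[0,0,-0.035],"angular":[0,0,0],"hand":1},{"translation":[0,0,-0.035],"angular":[0,0,0],"hand":1},{"translation":[0,0,-0.035],"angular":[0,0,0],"hand":1},{"translation":[0,0,-0.035],"angular":[0,0,0],"hand":1},{"translation":[0,0,0],"angular":[0,0,0],"hand":1}]'
python3 -c "
from h import *
P=pinR(9.8);p=TIP-P[:,2]*(.0283+.03)-P[:,0]*.02
for N in(15,16):plan(p,P,N)"
```

```text
bush axis(down) in tool [-0.0023 -0.0078  1.    ]
-0.002 [256.8043 188.5565] [256.6611 274.3018]
0 [256.8062 185.3096] [256.6614 270.401 ]
0.002 [256.8082 182.044 ] [256.6618 266.4374]
clock: 16.05
position: [0.4587, -0.4057, 0.2348]
ee_rot: [0.009, 0.973, 0.229, 0.005]
contact_force: [1.1, -0.9, -1.4]
width: 0.0299
gripper_force: 50.4
15 rows t [ 0.0128 -0.0268  0.0086] |t| 0.0309 w [-0.27  2.29  1.1 ]
16 rows t [ 0.0119 -0.0251  0.0081] |t| 0.0289 w [-0.25  2.14  1.03]
```

```bash
python3 -m handwheel '[{"translation":[0.0119,-0.0251,0.0081],"angular":[-0.25,2.14,1.03],"hand":1},{"translation":[0.0119,-0.0251,0.0081],"angular":[-0.25,2.14,1.03],"hand":1},{"translation":[0.0119,-0.0251,0.0081],"angular":[-0.25,2.14,1.03],"hand":1},{"translation":[0.0119,-0.0251,0.0081],"angular":[-0.25,2.14,1.03],"hand":1},{"translation":[0.0119,-0.0251,0.0081],"angular":[-0.25,2.14,1.03],"hand":1},{"translation":[0.0119,-0.0251,0.0081],"angular":[-0.25,2.14,1.03],"hand":1},{"translation":[0.0119,-0.0251,0.0081],"angular":[-0.25,2.14,1.03],"hand":1},{"translation":[0.0119,-0.0251,0.0081],"angular":[-0.25,2.14,1.03],"hand":1}]'
python3 -m handwheel '[{"translation":[0.0119,-0.0251,0.0081],"angular":[-0.25,2.14,1.03],"hand":1},{"translation":[0.0119,-0.0251,0.0081],"angular":[-0.25,2.14,1.03],"hand":1},{"translation":[0.0119,-0.0251,0.0081],"angular":[-0.25,2.14,1.03],"hand":1},{"translation":[0.0119,-0.0251,0.0081],"angular":[-0.25,2.14,1.03],"hand":1},{"translation":[0.0119,-0.0251,0.0081],"angular":[-0.25,2.14,1.03],"hand":1},{"translation":[0.0119,-0.0251,0.0081],"angular":[-0.25,2.14,1.03],"hand":1}]'
python3 -m handwheel '[{"translation":[0,0,0],"angular":[0,0,0],"hand":1},{"translation":[0,0,0],"angular":[0,0,0],"hand":1},{"translation":[0,0,0],"angular":[0,0,0],"hand":1}]'
python3 -c "
from h import *
rel(.0283,-.0015);hov(.03,.0283,x0=-.0015,N=2)"
```

```text
clock: 16.72
position: [0.4722, -0.1773, 0.1714]
ee_rot: [-0.015, 0.976, 0.156, 0.15]
contact_force: [1.0, 0.8, -1.7]
width: 0.0301
gripper_force: 50.3
clock: 17.22
position: [0.5136, -0.0102, 0.1527]
ee_rot: [-0.028, 0.96, 0.098, 0.259]
contact_force: [0.8, 0.6, -1.4]
width: 0.0298
gripper_force: 50.3
clock: 17.47
position: [0.5144, -0.0115, 0.1531]
ee_rot: [-0.028, 0.96, 0.099, 0.259]
contact_force: [-0.6, -0.8, -1.4]
width: 0.0299
gripper_force: 50.5
off x,y,axial-above mm [-51.2  46.1  44.9] F tool [-1.4  0.7  0.8] rot err deg [ 1.18 -4.82 -1.68] w 0.0299 t 17.47
2 rows t [ 0.0253 -0.0226  0.0061] |t| 0.0345 w [-0.59  2.41  0.84]
```

```bash
python3 -m handwheel '[{"translation":[0.0248,-0.0226,0.0061],"angular":[-0.59,2.41,0.84],"hand":1},{"translation":[0.0248,-0.0226,0.0061],"angular":[-0.59,2.41,0.84],"hand":1},{"translation":[0,0,0],"angular":[0,0,0],"hand":1},{"translation":[0,0,0],"angular":[0,0,0],"hand":1},{"translation":[0,0,0],"angular":[0,0,0],"hand":1}]' >/dev/null
python3 -c "
from h import *
rel(.0283,-.0015);hov(.01,.0283,x0=-.0015)
i=manip.get_image('wrist');cv2.imwrite('pics/w9.png',i[:,:,::-1])"
```

```text
off x,y,axial-above mm [-1.3  0.8 29.9] F tool [-2.3  0.   1.6] rot err deg [ 0.   -0.05  0.07] w 0.0299 t 17.88
1 rows t [ 0.0013 -0.0008  0.0199] |t| 0.0199 w [-0.    0.05 -0.07]
```

```bash
C="from h import *
rel(.0283,-.0015)"
python3 -m handwheel '[{"translation":[0.0003,-0.001,0.012],"angular":[0,0,0],"hand":1},{"translation":[0,0,0.011],"angular":[0,0,0],"hand":1},{"translation":[0,0,0],"angular":[0,0,0],"hand":1},{"translation":[0,0,0],"angular":[0,0,0],"hand":1}]' >/dev/null; python3 -c "$C"
python3 -m handwheel '[{"translation":[0,0,0.004],"angular":[0,0,0],"hand":1},{"translation":[0,0,0.004],"angular":[0,0,0],"hand":1},{"translation":[0,0,0],"angular":[0,0,0],"hand":1},{"translation":[0,0,0],"angular":[0,0,0],"hand":1}]' >/dev/null; python3 -c "$C"
```

```text
off x,y,axial-above mm [-1.8  0.1  6.6] F tool [-1.6 -0.4  1.2] rot err deg [-0.   -0.12  0.18] w 0.0297 t 18.27
off x,y,axial-above mm [-1.1 -1.  -1.2] F tool [-1.   0.3  0.6] rot err deg [ 0.04 -0.04  0.09] w 0.0303 t 18.6
```

```bash
C="from h import *
rel(.0283,-.0015)"
python3 -m handwheel '[{"translation":[0,0.0006,0.002],"angular":[0,0,0],"hand":1},{"translation":[0,0,0.002],"angular":[0,0,0],"hand":1},{"translation":[0,0,0],"angular":[0,0,0],"hand":1},{"translation":[0,0,0],"angular":[0,0,0],"hand":1}]' >/dev/null; python3 -c "$C"
python3 -m handwheel '[{"translation":[0,0,0.002],"angular":[0,0,0],"hand":1},{"translation":[0,0,0.002],"angular":[0,0,0],"hand":1},{"translation":[0,0,0],"angular":[0,0,0],"hand":1},{"translation":[0,0,0],"angular":[0,0,0],"hand":1}]' >/dev/null; python3 -c "$C"
```

```text
off x,y,axial-above mm [-1.1 -0.6 -5.2] F tool [-1.  -0.3  0.9] rot err deg [ 0.05 -0.04  0.08] w 0.0301 t 18.93
off x,y,axial-above mm [-1.2 -0.6 -9.3] F tool [-1.2 -0.4  2.3] rot err deg [ 0.05 -0.05  0.08] w 0.0299 t 19.27
```

Inside the pilot with no resistance. Now I creep on to the step.

```bash
C="from h import *
rel(.0283,-.0015)"
python3 -m handwheel '[{"translation":[0,0,0.002],"angular":[0,0,0],"hand":1},{"translation":[0,0,0.001],"angular":[0,0,0],"hand":1},{"translation":[0,0,0],"angular":[0,0,0],"hand":1},{"translation":[0,0,0],"angular":[0,0,0],"hand":1}]' >/dev/null; python3 -c "$C"
python3 -m handwheel '[{"translation":[0,0,0.001],"angular":[0,0,0],"hand":1},{"translation":[0,0,0],"angular":[0,0,0],"hand":1},{"translation":[0,0,0],"angular":[0,0,0],"hand":1}]' >/dev/null; python3 -c "$C"
python3 -m handwheel '[{"translation":[0,0,0.001],"angular":[0,0,0],"hand":1},{"translation":[0,0,0],"angular":[0,0,0],"hand":1},{"translation":[0,0,0],"angular":[0,0,0],"hand":1}]' >/dev/null; python3 -c "$C"
```

```text
off x,y,axial-above mm [ -1.1  -0.6 -12.3] F tool [-1.6  0.3  2. ] rot err deg [ 0.04 -0.04  0.08] w 0.0298 t 19.6
off x,y,axial-above mm [ -0.9  -0.4 -13.1] F tool [-1.6  0.7  0.5] rot err deg [ 0.02 -0.02  0.08] w 0.0299 t 19.85
off x,y,axial-above mm [ -0.8  -0.2 -13.9] F tool [-2.1  2.9 -3.1] rot err deg [-0.    0.01  0.07] w 0.0303 t 20.1
```

Contact begins at about 14 mm past the tip, i.e. at the step. An off-centre good bush could also catch there, so I back off slightly and feel the lateral play: about ±1 mm for a bad bore, ±3.5 mm for a good one.

```bash
C="from h import *
rel(.0283,-.0015)"
python3 -m handwheel '[{"translation":[0,0,-0.002],"angular":[0,0,0],"hand":1},{"translation":[0.0015,0,0],"angular":[0,0,0],"hand":1},{"translation":[0.001,0,0],"angular":[0,0,0],"hand":1},{"translation":[0,0,0],"angular":[0,0,0],"hand":1}]' >/dev/null; python3 -c "$C"
python3 -m handwheel '[{"translation":[-0.0025,0,0],"angular":[0,0,0],"hand":1},{"translation":[-0.0025,0,0],"angular":[0,0,0],"hand":1},{"translation":[0,0,0],"angular":[0,0,0],"hand":1},{"translation":[0,0,0],"angular":[0,0,0],"hand":1}]' >/dev/null; python3 -c "$C"
python3 -m handwheel '[{"translation":[0.0025,0.0025,0],"angular":[0,0,0],"hand":1},{"translation":[0,0,0],"angular":[0,0,0],"hand":1},{"translation":[0,0,0],"angular":[0,0,0],"hand":1}]' >/dev/null; python3 -c "$C"
python3 -m handwheel '[{"translation":[0,-0.0025,0],"angular":[0,0,0],"hand":1},{"translation":[0,-0.0025,0],"angular":[0,0,0],"hand":1},{"translation":[0,0,0],"angular":[0,0,0],"hand":1},{"translation":[0,0,0],"angular":[0,0,0],"hand":1}]' >/dev/null; python3 -c "$C"
```

```text
off x,y,axial-above mm [ -0.1  -0.9 -12.3] F tool [-4.   1.6 -1.4] rot err deg [ 0.08 -0.18  0.05] w 0.0299 t 20.43
off x,y,axial-above mm [ -2.2  -0.2 -12.1] F tool [ 1.5 -1.1  2.4] rot err deg [-0.    0.08  0.09] w 0.03 t 20.77
off x,y,axial-above mm [ -1.4   1.2 -12.2] F tool [ 0.1 -3.8  1.4] rot err deg [ 0.14 -0.09  0.09] w 0.03 t 21.02
off x,y,axial-above mm [ -1.1  -1.3 -12.3] F tool [-3.5  5.2  0.9] rot err deg [-0.18  0.02  0.04] w 0.0303 t 21.35
```

```bash
C="from h import *
rel(.0283,-.0015)"
python3 -m handwheel '[{"translation":[0,0.0025,0],"angular":[0,0,0],"hand":1},{"translation":[0,0,0.001],"angular":[0,0,0],"hand":1},{"translation":[0,0,0.001],"angular":[0,0,0],"hand":1},{"translation":[0,0,0],"angular":[0,0,0],"hand":1},{"translation":[0,0,0],"angular":[0,0,0],"hand":1}]' >/dev/null; python3 -c "$C"
python3 -m handwheel '[{"translation":[0,0,0.0015],"angular":[0,0,0],"hand":1},{"translation":[0,0,0],"angular":[0,0,0],"hand":1},{"translation":[0,0,0],"angular":[0,0,0],"hand":1}]' >/dev/null; python3 -c "$C"
```

```text
off x,y,axial-above mm [ -0.9  -0.1 -14. ] F tool [-1.8  2.3 -3.4] rot err deg [-0.02  0.01  0.06] w 0.0299 t 21.77
off x,y,axial-above mm [ -0.7  -0.2 -14.4] F tool [ -4.1   3.2 -17.3] rot err deg [-0.03  0.07  0.03] w 0.0301 t 22.02
```

```bash
python3 -m handwheel '[{"translation":[0,0,-0.008],"angular":[0,0,0],"hand":1},{"translation":[0,0,-0.02],"angular":[0,0,0],"hand":1},{"translation":[0,0,-0.03],"angular":[0,0,0],"hand":1}]'
python3 -c "
from h import *
rel(.0283,-.0015)
for N in(8,9):plan([.647,-.2055,.16],down(-20),N)"
```

```text
clock: 22.27
position: [0.5452, 0.0422, 0.1767]
ee_rot: [-0.027, 0.951, 0.081, 0.297]
contact_force: [0.4, 1.0, -1.8]
width: 0.0297
gripper_force: 51.0
off x,y,axial-above mm [-3.1 -1.1 41.3] F tool [-0.6 -0.9  1.8] rot err deg [ 0.16 -0.33  0.14] w 0.0297 t 22.27
8 rows t [0.0136 0.0306 0.0061] |t| 0.034 w [-1.15 -4.23  3.6 ]
9 rows t [0.0122 0.0272 0.0054] |t| 0.0303 w [-1.02 -3.76  3.2 ]
```

```bash
python3 -m handwheel '[{"translation":[0.0122,0.0272,0.0054],"angular":[-1.02,-3.76,3.2],"hand":1},{"translation":[0.0122,0.0272,0.0054],"angular":[-1.02,-3.76,3.2],"hand":1},{"translation":[0.0122,0.0272,0.0054],"angular":[-1.02,-3.76,3.2],"hand":1},{"translation":[0.0122,0.0272,0.0054],"angular":[-1.02,-3.76,3.2],"hand":1},{"translation":[0.0122,0.0272,0.0054],"angular":[-1.02,-3.76,3.2],"hand":1},{"translation":[0.0122,0.0272,0.0054],"angular":[-1.02,-3.76,3.2],"hand":1},{"translation":[0.0122,0.0272,0.0054],"angular":[-1.02,-3.76,3.2],"hand":1},{"translation":[0.0122,0.0272,0.0054],"angular":[-1.02,-3.76,3.2],"hand":1},{"translation":[0.0122,0.0272,0.0054],"angular":[-1.02,-3.76,3.2],"hand":1}]' >/dev/null
python3 -m handwheel '[{"translation":[0,0,0],"angular":[0,0,0],"hand":1},{"translation":[0,0,0],"angular":[0,0,0],"hand":1},{"translation":[0,0,0],"angular":[0,0,0],"hand":1}]'
python3 - <<'E'
from h import *
np.set_printoptions(precision=4,suppress=True)
st=manip.get_state();im=manip.get_image("wrist")[:,:,::-1].copy();cv2.imwrite("pics/w10.png",im);np.save("st10.npy",st,allow_pickle=True)
hsv=cv2.cvtColor(im,cv2.COLOR_BGR2HSV);m=(hsv[...,1]<45)&(hsv[...,2]>90);m[240:]=0
k,l,s,c=cv2.connectedComponentsWithStats(m.astype(np.uint8))
for i in np.argsort(-s[1:,4])[:4]+1:
    cnt=cv2.findContours((l==i).astype(np.uint8),0,2)[0][0];a=cv2.approxPolyDP(cv2.convexHull(cnt),5,True)[:,0]
    print(s[i],c[i]);print(np.c_[a,[won(st,*q,.03)[:2] for q in a]])
plan([.647,-.2055,.15],down(-20),1)
E
```

```text
clock: 23.27
position: [0.6479, -0.2056, 0.1619]
ee_rot: [-0.001, 0.985, -0.174, 0.002]
contact_force: [-0.3, -0.1, -1.0]
width: 0.03
gripper_force: 51.1
[ 198  119  127  115 9816] [257.0963 170.5814]
[[209.     119.       0.7184  -0.184 ]
 [324.     136.       0.6673  -0.2794]
 [305.     233.       0.5803  -0.2328]
 [198.     228.       0.6222  -0.1327]]
[   0   57   95  139 2843] [ 57.2501 113.9585]
[[ 60.      57.       0.849   -0.0551]
 [ 68.      61.       0.839   -0.0637]
 [ 94.     123.       0.7624  -0.0705]
 [  0.     195.       0.7475   0.1168]
 [ 36.      73.       0.8505  -0.0167]]
[ 136    0  109   28 1193] [173.5516   9.7737]
[[244.       0.       0.8149  -0.2534]
 [143.      27.       0.8295  -0.1548]
 [136.       4.       0.8573  -0.1555]]
[   0    0   52   43 1082] [16.5628 13.5989]
[[51.      0.      0.9241 -0.0613]
 [ 0.     42.      0.9243  0.0305]
 [ 0.      0.      0.9851  0.019 ]]
1 rows t [-0.0005  0.0006  0.0126] |t| 0.0126 w [-0.11 -0.23  0.02]
```

```bash
python3 -m handwheel '[{"translation":[0,0.001,0.03],"angular":[-0.1,-0.2,0],"hand":1},{"translation":[0,0,0.035],"angular":[0,0,0],"hand":1},{"translation":[0,0,0.03],"angular":[0,0,0],"hand":1},{"translation":[0,0,0.018],"angular":[0,0,0],"hand":1},{"translation":[0,0,0.008],"angular":[0,0,0],"hand":1},{"translation":[0,0,0],"angular":[0,0,0],"hand":1},{"translation":[0,0,0],"angular":[0,0,0],"hand":1}]'
python3 -m handwheel '[{"translation":[0,0,0.003],"angular":[0,0,0],"hand":1},{"translation":[0,0,0.002],"angular":[0,0,0],"hand":1},{"translation":[0,0,0],"angular":[0,0,0],"hand":1},{"translation":[0,0,0],"angular":[0,0,0],"hand":1}]'
```

```text
clock: 23.9
position: [0.6485, -0.2068, 0.0433]
ee_rot: [0.001, 0.985, -0.173, 0.002]
contact_force: [-0.4, 1.2, -1.6]
width: 0.0301
gripper_force: 51.1
clock: 24.23
position: [0.6484, -0.2075, 0.0379]
ee_rot: [0.001, 0.985, -0.174, 0.001]
contact_force: [-1.2, -0.9, -2.3]
width: 0.0301
gripper_force: 51.1
```

```bash
python3 -m handwheel '[{"translation":[0,0,0.003],"angular":[0,0,0],"hand":1},{"translation":[0,0,0.002],"angular":[0,0,0],"hand":1},{"translation":[0,0,0],"angular":[0,0,0],"hand":1},{"translation":[0,0,0],"angular":[0,0,0],"hand":1}]'
python3 -m handwheel '[{"translation":[0,0,0.001],"angular":[0,0,0],"hand":1},{"translation":[0,0,0],"angular":[0,0,0],"hand":1},{"translation":[0,0,0],"angular":[0,0,0],"hand":1}]'
```

```text
clock: 24.57
position: [0.6478, -0.2073, 0.0317]
ee_rot: [0.0, 0.985, -0.174, 0.0]
contact_force: [0.8, 0.3, -2.0]
width: 0.0298
gripper_force: 51.1
clock: 24.82
position: [0.6482, -0.2074, 0.0314]
ee_rot: [0.001, 0.985, -0.174, 0.001]
contact_force: [-1.0, 0.3, 1.2]
width: 0.0298
gripper_force: 51.1
```

Touching down at the expected height (0.0314 against 0.0313). Next I release and lift.

```bash
python3 -m handwheel '[{"translation":[0,0,0.0005],"angular":[0,0,0],"hand":1},{"translation":[0,0,0],"angular":[0,0,0],"hand":0.42},{"translation":[0,0,0],"angular":[0,0,0],"hand":0.42},{"translation":[0,0,0],"angular":[0,0,0],"hand":0.42},{"translation":[0,0,-0.015],"angular":[0,0,0],"hand":0.42},{"translation":[0,0,-0.03],"angular":[0,0,0],"hand":0.42},{"translation":[0,0,-0.038],"angular":[0,0,0],"hand":0.42},{"translation":[0,0,-0.038],"angular":[0,0,0],"hand":0.42},{"translation":[0,0,-0.038],"angular":[0,0,0],"hand":1},{"translation":[0,0,-0.03],"angular":[0,0,0],"hand":1}]'
python3 - <<'E'
from h import *
np.set_printoptions(precision=4,suppress=True)
st=manip.get_state();im=manip.get_image("wrist")[:,:,::-1].copy();cv2.imwrite("pics/w11.png",im)
q=wpx(st,(.647,-.207,.063));print(q)
g=cv2.cvtColor(im,cv2.COLOR_BGR2GRAY);x,y,w=int(q[0])-30,int(q[1])-30,60
s=cv2.resize(g[y:y+w,x:x+w],None,fx=4,fy=4,interpolation=cv2.INTER_CUBIC)
c=cv2.HoughCircles(s,cv2.HOUGH_GRADIENT,1,10,param1=80,param2=16,minRadius=15,maxRadius=90)
for u,v,r in c[0][:5]:print(u/4+x-.4,v/4+y-.4,r/4,won(st,u/4+x-.4,v/4+y-.4,.063))
# tote in the side view now: outer -x wall
yaw=np.radians(25.5);X=np.array([np.cos(yaw),np.sin(yaw),0]);C=np.array([.5234,.2811,0])
print("wall -x face",C-X*.06)
p=C-X*(.06+.035)+[0,0,.17];print("pre",p)
for N in(16,18):plan(p,down(25.5-90),N);plan(p,down(25.5),N)
E
```

```text
clock: 25.65
position: [0.6485, -0.2074, 0.223]
ee_rot: [0.001, 0.985, -0.174, 0.003]
contact_force: [0.8, -0.2, 0.1]
width: 0.0262
gripper_force: 0.0
[256.6953 176.1352]
256.975 165.475 17.925 [ 0.6575 -0.2111  0.063 ]
255.225 167.725 20.675 [ 0.6559 -0.2086  0.063 ]
254.475 172.225 19.0 [ 0.6517 -0.2063  0.063 ]
256.725 174.975 14.35 [ 0.6482 -0.2075  0.063 ]
259.725 167.225 20.975 [ 0.6548 -0.2132  0.063 ]
wall -x face [0.4692 0.2553 0.    ]
pre [0.4377 0.2402 0.17  ]
16 rows t [-0.0292 -0.0128  0.0035] |t| 0.0321 w [-0.02 -0.06  2.78]
16 rows t [-0.0131 -0.0291  0.0036] |t| 0.0321 w [ 0.03 -0.05 -2.84]
18 rows t [-0.026  -0.0113  0.0031] |t| 0.0285 w [-0.02 -0.05  2.47]
18 rows t [-0.0115 -0.0259  0.0032] |t| 0.0285 w [ 0.03 -0.05 -2.53]
```

```bash
python3 -m handwheel '[{"translation":[-0.0131,-0.0291,0.0036],"angular":[0,0,-2.84],"hand":1},{"translation":[-0.0131,-0.0291,0.0036],"angular":[0,0,-2.84],"hand":1},{"translation":[-0.0131,-0.0291,0.0036],"angular":[0,0,-2.84],"hand":1},{"translation":[-0.0131,-0.0291,0.0036],"angular":[0,0,-2.84],"hand":1},{"translation":[-0.0131,-0.0291,0.0036],"angular":[0,0,-2.84],"hand":1},{"translation":[-0.0131,-0.0291,0.0036],"angular":[0,0,-2.84],"hand":1},{"translation":[-0.0131,-0.0291,0.0036],"angular":[0,0,-2.84],"hand":1},{"translation":[-0.0131,-0.0291,0.0036],"angular":[0,0,-2.84],"hand":1},{"translation":[-0.0131,-0.0291,0.0036],"angular":[0,0,-2.84],"hand":1},{"translation":[-0.0131,-0.0291,0.0036],"angular":[0,0,-2.84],"hand":1}]' >/dev/null
python3 -m handwheel '[{"translation":[-0.0131,-0.0291,0.0036],"angular":[0,0,-2.84],"hand":1},{"translation":[-0.0131,-0.0291,0.0036],"angular":[0,0,-2.84],"hand":1},{"translation":[-0.0131,-0.0291,0.0036],"angular":[0,0,-2.84],"hand":1},{"translation":[-0.0131,-0.0291,0.0036],"angular":[0,0,-2.84],"hand":1},{"translation":[-0.0131,-0.0291,0.0036],"angular":[0,0,-2.84],"hand":1},{"translation":[-0.0131,-0.0291,0.0036],"angular":[0,0,-2.84],"hand":1},{"translation":[0,0,0],"angular":[0,0,0],"hand":1},{"translation":[0,0,0],"angular":[0,0,0],"hand":1},{"translation":[0,0,0],"angular":[0,0,0],"hand":1}]'
cat >> h.py <<'E'
YW=np.radians(25.5);TX=np.array([np.cos(YW),np.sin(YW),0]);TY=np.array([-np.sin(YW),np.cos(YW),0]);TC=np.array([.5234,.2811,0])
def tr():  # TCP in a track-aligned frame centred on the tote's first place
    st=manip.get_state();d=st["position"]-TC;Rw=q2R(st["ee_rot"]);print("track xy mm",np.round(1000*np.array([d@TX,d@TY]),1),"z",round(st["position"][2],4),"yaw",round(yaw_of(Rw),2),"Ftool",np.round(Rw.T@st["contact_force"],1),"t",round(st["clock"],2))
E
python3 - <<'E'
from h import *
np.set_printoptions(precision=4,suppress=True)
tr();st=manip.get_state();plan([.4377,.2402,.12],down(25.5),1)
im=manip.get_image("wrist")[:,:,::-1].copy();cv2.imwrite("pics/w12.png",im)
g=cv2.cvtColor(im,cv2.COLOR_BGR2GRAY)
q=wpx(st,(.5234,.2811,.109));print("bush pred",q)
x,y,w=int(q[0])-30,int(q[1])-30,60
s=cv2.resize(g[y:y+w,x:x+w],None,fx=4,fy=4,interpolation=cv2.INTER_CUBIC)
c=cv2.HoughCircles(s,cv2.HOUGH_GRADIENT,1,10,param1=80,param2=16,minRadius=15,maxRadius=90)
for u,v,r in c[0][:5]:print(u/4+x-.4,v/4+y-.4,r/4,won(st,u/4+x-.4,v/4+y-.4,.109))
E
```

```text
clock: 27.28
position: [0.4343, 0.2416, 0.1612]
ee_rot: [0.001, 0.975, 0.22, 0.001]
contact_force: [-1.0, -0.5, -0.4]
width: 0.0001
gripper_force: 0.0
track xy mm [-97.5   2.7] z 0.1612 yaw 25.44 Ftool [-1.1  0.   0.4] t 27.28
1 rows t [0.0024 0.0026 0.0412] |t| 0.0413 w [ 0.15 -0.1  -0.06]
bush pred [260.7819  62.764 ]
259.975 68.975 20.425 [0.5194 0.2798 0.109 ]
260.975 61.475 14.825 [0.5242 0.2814 0.109 ]
266.725 60.975 19.05 [0.5262 0.2782 0.109 ]
255.475 61.225 19.575 [0.5229 0.2846 0.109 ]
257.725 63.975 19.025 [0.5218 0.2825 0.109 ]
```

```bash
python3 -m handwheel '[{"translation":[0,0.0026,0.03],"angular":[0.1,-0.1,0],"hand":1},{"translation":[0,0,0.035],"angular":[0,0,0],"hand":1},{"translation":[0,0,0.029],"angular":[0,0,0],"hand":1},{"translation":[0,0,0.01],"angular":[0,0,0],"hand":1},{"translation":[0,0,0],"angular":[0,0,0],"hand":1},{"translation":[0.006,0,0],"angular":[0,0,0],"hand":1},{"translation":[0.008,0,0],"angular":[0,0,0],"hand":1}]'
python3 -c "
from h import *
tr()"
python3 -m handwheel '[{"translation":[0.004,0,0],"angular":[0,0,0],"hand":1},{"translation":[0.004,0,0],"angular":[0,0,0],"hand":1},{"translation":[0.004,0,0],"angular":[0,0,0],"hand":1},{"translation":[0.004,0,0],"angular":[0,0,0],"hand":1},{"translation":[0.005,0,0],"angular":[0,0,0],"hand":1},{"translation":[0.006,0,0],"angular":[0,0,0],"hand":1},{"translation":[0.006,0,0],"angular":[0,0,0],"hand":1},{"translation":[0.006,0,0],"angular":[0,0,0],"hand":1},{"translation":[0.006,0,0],"angular":[0,0,0],"hand":1},{"translation":[0.006,0,0],"angular":[0,0,0],"hand":1}]'
python3 -c "
from h import *
tr()"
```

```text
clock: 27.92
position: [0.4491, 0.2451, 0.058]
ee_rot: [0.0, 0.976, 0.219, 0.001]
contact_force: [0.6, -0.2, -0.1]
width: 0.0
gripper_force: 0.0
track xy mm [-82.5  -0.5] z 0.058 yaw 25.34 Ftool [0.5 0.4 0.1] t 27.92
clock: 28.75
position: [0.4939, 0.2675, 0.0569]
ee_rot: [0.0, 0.975, 0.22, -0.001]
contact_force: [-1.5, -0.3, 0.3]
width: -0.0001
gripper_force: 0.5
track xy mm [-32.5   0.4] z 0.0569 yaw 25.42 Ftool [-1.5 -0.4 -0.3] t 28.75
```

```bash
python3 -m handwheel '[{"translation":[0.006,0,0],"angular":[0,0,0],"hand":1},{"translation":[0.006,0,0],"angular":[0,0,0],"hand":1},{"translation":[0.006,0,0],"angular":[0,0,0],"hand":1},{"translation":[0.006,0,0],"angular":[0,0,0],"hand":1},{"translation":[0.006,0,0],"angular":[0,0,0],"hand":1},{"translation":[0.006,0,0],"angular":[0,0,0],"hand":1},{"translation":[0.006,0,0],"angular":[0,0,0],"hand":1},{"translation":[0.006,0,0],"angular":[0,0,0],"hand":1},{"translation":[0.006,0,0],"angular":[0,0,0],"hand":1},{"translation":[0.006,0,0],"angular":[0,0,0],"hand":1}]' >/dev/null
python3 -c "
from h import *
tr()"
python3 -m handwheel '[{"translation":[0.003,0,0],"angular":[0,0,0],"hand":1},{"translation":[0.003,0,0],"angular":[0,0,0],"hand":1},{"translation":[0.003,0,0],"angular":[0,0,0],"hand":1},{"translation":[0.003,0,0],"angular":[0,0,0],"hand":1},{"translation":[0.002,0,0],"angular":[0,0,0],"hand":1},{"translation":[0.002,0,0],"angular":[0,0,0],"hand":1}]' >/dev/null
python3 -c "
from h import *
tr()
st=manip.get_state();im=manip.get_image('wrist')[:,:,::-1].copy();cv2.imwrite('pics/w13.png',im);np.save('st13.npy',st,allow_pickle=True)"
```

```text
track xy mm [27.5  0.2] z 0.0569 yaw 25.42 Ftool [-1.   0.3  0. ] t 29.58
track xy mm [43.1  0.1] z 0.057 yaw 25.42 Ftool [-1.2  0.4 -0.5] t 30.08
```

Continue slowly until the stop answers with force.

```bash
C="from h import *
tr()"
python3 -m handwheel '[{"translation":[0.002,0,0],"angular":[0,0,0],"hand":1},{"translation":[0.002,0,0],"angular":[0,0,0],"hand":1},{"translation":[0.002,0,0],"angular":[0,0,0],"hand":1},{"translation":[0.002,0,0],"angular":[0,0,0],"hand":1}]' >/dev/null; python3 -c "$C"
python3 -m handwheel '[{"translation":[0.002,0,0],"angular":[0,0,0],"hand":1},{"translation":[0.002,0,0],"angular":[0,0,0],"hand":1},{"translation":[0.001,0,0],"angular":[0,0,0],"hand":1}]' >/dev/null; python3 -c "$C"
python3 -m handwheel '[{"translation":[0.001,0,0],"angular":[0,0,0],"hand":1},{"translation":[0.001,0,0],"angular":[0,0,0],"hand":1},{"translation":[0.001,0,0],"angular":[0,0,0],"hand":1}]' >/dev/null; python3 -c "$C"
```

```text
track xy mm [51.1  0.2] z 0.0569 yaw 25.42 Ftool [-0.1  0.1  0.5] t 30.47
track xy mm [56.3  0.2] z 0.0569 yaw 25.42 Ftool [-1.  -0.6 -0.5] t 30.72
track xy mm [59.   0.2] z 0.0569 yaw 25.42 Ftool [-1.5  0.5 -0.2] t 30.97
```

```bash
C="from h import *
tr()"
python3 -m handwheel '[{"translation":[0.001,0,0],"angular":[0,0,0],"hand":1},{"translation":[0.001,0,0],"angular":[0,0,0],"hand":1},{"translation":[0.001,0,0],"angular":[0,0,0],"hand":1},{"translation":[0,0,0],"angular":[0,0,0],"hand":1}]' >/dev/null; python3 -c "$C"
python3 -m handwheel '[{"translation":[0.001,0,0],"angular":[0,0,0],"hand":1},{"translation":[0.001,0,0],"angular":[0,0,0],"hand":1},{"translation":[0,0,0],"angular":[0,0,0],"hand":1}]' >/dev/null; python3 -c "$C"
python3 - <<'E'
from h import *
np.set_printoptions(precision=4,suppress=True)
st=manip.get_state();im=manip.get_image('wrist')[:,:,::-1].copy();cv2.imwrite('pics/w14.png',im);np.save('st14.npy',st,allow_pickle=True)
g=cv2.cvtColor(im,cv2.COLOR_BGR2GRAY)
p=st["position"]+TX*(.011+.06);q=wpx(st,p*[1,1,0]+[0,0,.109]);print("bush pred",q)
print("column profile along track centreline-left, stop/tote gap:")
for k in range(100,146,2):
    a=wpx(st,(st["position"]+TX*(.011+k/1000)+TY*.03)*[1,1,0]+[0,0,.085]);u,v=np.round(a).astype(int)
    print(k,(u,v),g[v,u] if 0<=v<384 and 0<=u<512 else None,end="; ")
E
```

```text
track xy mm [62.3  0.2] z 0.0569 yaw 25.42 Ftool [ 1.3 -0.5  0.1] t 31.3
track xy mm [63.8  0.2] z 0.0568 yaw 25.42 Ftool [-2.3 -0.5 -0.5] t 31.55
bush pred [256.3295  95.7139]
column profile along track centreline-left, stop/tote gap:
100 (np.int64(180), np.int64(3)) 133; 102 (np.int64(180), np.int64(-1)) None; 104 (np.int64(180), np.int64(-6)) None; 106 (np.int64(181), np.int64(-10)) None; 108 (np.int64(181), np.int64(-14)) None; 110 (np.int64(181), np.int64(-18)) None; 112 (np.int64(181), np.int64(-23)) None; 114 (np.int64(181), np.int64(-27)) None; 116 (np.int64(182), np.int64(-31)) None; 118 (np.int64(182), np.int64(-35)) None; 120 (np.int64(182), np.int64(-39)) None; 122 (np.int64(183), np.int64(-43)) None; 124 (np.int64(183), np.int64(-47)) None; 126 (np.int64(183), np.int64(-50)) None; 128 (np.int64(183), np.int64(-54)) None; 130 (np.int64(184), np.int64(-58)) None; 132 (np.int64(184), np.int64(-62)) None; 134 (np.int64(184), np.int64(-65)) None; 136 (np.int64(185), np.int64(-69)) None; 138 (np.int64(185), np.int64(-72)) None; 140 (np.int64(185), np.int64(-75)) None; 142 (np.int64(186), np.int64(-79)) None; 144 (np.int64(186), np.int64(-82)) None;
```

```bash
C="from h import *
tr()"
for i in 1 2 3; do :; done
python3 -m handwheel '[{"translation":[0.001,0,0],"angular":[0,0,0],"hand":1},{"translation":[0.001,0,0],"angular":[0,0,0],"hand":1},{"translation":[0,0,0],"angular":[0,0,0],"hand":1}]' >/dev/null; python3 -c "$C"
python3 -m handwheel '[{"translation":[0.001,0,0],"angular":[0,0,0],"hand":1},{"translation":[0.001,0,0],"angular":[0,0,0],"hand":1},{"translation":[0,0,0],"angular":[0,0,0],"hand":1}]' >/dev/null; python3 -c "$C"
python3 -m handwheel '[{"translation":[0.001,0,0],"angular":[0,0,0],"hand":1},{"translation":[0.001,0,0],"angular":[0,0,0],"hand":1},{"translation":[0,0,0],"angular":[0,0,0],"hand":1}]' >/dev/null; python3 -c "$C"
```

```text
track xy mm [63.8  0.2] z 0.0568 yaw 25.43 Ftool [-6.3 -0.2 -3.4] t 31.85
track xy mm [63.7  0.2] z 0.0568 yaw 25.44 Ftool [-8.3  0.7 -7.1] t 32.1
track xy mm [63.7  0.3] z 0.0568 yaw 25.45 Ftool [-13.5   0.3  -9.4] t 32.35
```

```bash
python3 -m handwheel '[{"translation":[-0.003,0,0],"angular":[0,0,0],"hand":1},{"translation":[-0.006,0,0],"angular":[0,0,0],"hand":1},{"translation":[-0.012,0,0],"angular":[0,0,0],"hand":1},{"translation":[-0.015,0,0],"angular":[0,0,0],"hand":1},{"translation":[0,0,-0.03],"angular":[0,0,0],"hand":1},{"translation":[0,0,-0.038],"angular":[0,0,0],"hand":1},{"translation":[0.02,0,-0.038],"angular":[0,0,0],"hand":1},{"translation":[0.035,0,-0.038],"angular":[0,0,0],"hand":1},{"translation":[0.035,0,-0.03],"angular":[0,0,0],"hand":1},{"translation":[0,0,0],"angular":[0,0,0],"hand":1}]'
python3 -m handwheel '[{"translation":[0,0,0],"angular":[0,0,0],"hand":1},{"translation":[0,0,0],"angular":[0,0,0],"hand":1}]' >/dev/null
python3 - <<'E'
from h import *
np.set_printoptions(precision=4,suppress=True)
tr();st=manip.get_state();im=manip.get_image('wrist')[:,:,::-1].copy();cv2.imwrite('pics/w15.png',im)
g=cv2.cvtColor(im,cv2.COLOR_BGR2GRAY)
b=TC+TX*.1355+[0,0,.109];q=wpx(st,b);print(q)
x,y,w=int(q[0])-30,max(int(q[1])-30,0),60
s=cv2.resize(g[y:y+w,x:x+w],None,fx=4,fy=4,interpolation=cv2.INTER_CUBIC)
c=cv2.HoughCircles(s,cv2.HOUGH_GRADIENT,1,10,param1=80,param2=16,minRadius=15,maxRadius=90)
for u,v,r in c[0][:4]:
    d=won(st,u/4+x-.4,v/4+y-.4,.109)-TC;print(u/4+x-.4,v/4+y-.4,r/4,d@TX,d@TY)
# grey profile along track over the front rim / stop at side offset 35 mm (z=.085)
for k in range(170,216,2):
    a=wpx(st,TC+TX*k/1000+TY*.035+[0,0,.085]);u,v=np.round(a).astype(int);print(k,g[v,u] if v>=0 else None,end="; ")
print()
im=manip.get_image('side')[:,:,::-1];cv2.imwrite('pics/side15.png',im);gs=cv2.cvtColor(im,cv2.COLOR_BGR2GRAY)
for k in range(170,216,2):
    u,v=np.round(proj("side",TC+TX*k/1000-TY*.0+[0,0,.085])).astype(int);print(k,gs[v,u],end="; ")
E
```

```text
clock: 33.18
position: [0.6351, 0.3338, 0.2272]
ee_rot: [-0.002, 0.975, 0.22, 0.01]
contact_force: [1.4, 0.2, 0.7]
width: -0.0003
gripper_force: 0.0
track xy mm [112.7   0.1] z 0.2183 yaw 25.42 Ftool [ 0.5 -0.3  0.7] t 33.35
[256.9826 160.0822]
256.225 153.475 20.075 0.1412442301698617 0.0006434988670094037
256.725 163.725 17.825 0.1323143812570234 0.00022361101193597984
254.475 161.225 20.125 0.13450398949124512 0.0021536758103927254
255.475 156.225 17.375 0.1388592840071645 0.0012878588918364422
170 113; 172 114; 174 112; 176 113; 178 114; 180 113; 182 115; 184 114; 186 119; 188 84; 190 37; 192 110; 194 131; 196 174; 198 172; 200 172; 202 172; 204 173; 206 155; 208 244; 210 224; 212 221; 214 221; 
170 53; 172 53; 174 54; 176 54; 178 51; 180 51; 182 53; 184 54; 186 54; 188 56; 190 74; 192 74; 194 69; 196 69; 198 110; 200 114; 202 114; 204 116; 206 186; 208 186; 210 186; 212 186; 214 193;
```

```bash
python3 - <<'E'
import cv2,numpy as np
a,b=[cv2.imread(f"pics/side{k}.png") for k in("0","15")]
h=lambda i:cv2.cvtColor(i,cv2.COLOR_BGR2HSV)
for n,(x,y,w,hh) in {"brass":(280,308,34,34),"carton":(308,268,32,34),"plug":(246,244,20,26),"coil":(293,238,28,30)}.items():
    for i in(a,b):
        H=h(i)[y:y+hh,x:x+w]
        m=((H[...,1]>150)&(H[...,0]<35)&(H[...,2]<190)) if n=="brass" else (H[...,2]<70) if n=="coil" else ((H[...,1]>150)&((H[...,0]<8)|(H[...,0]>172))) if n=="plug" else ((H[...,1]<40)&(H[...,2]>200))
        v,u=np.nonzero(m);print(n,len(u),round(u.mean()+x,1),round(v.mean()+y,1))
E
```

```text
brass 109 295.9 325.8
brass 163 296.0 325.0
carton 89 322.6 281.0
carton 76 323.4 279.3
plug 180 258.0 256.6
plug 178 258.1 256.5
coil 148 304.9 257.3
coil 252 305.2 255.2
```

```bash
python3 -c "
from rig import manip
print(manip.sign_off())"
```

```text
the job is handed in; nothing more can be done
None
```

The job is handed in at about 33 s of the 72 s allowed: the first bush I tried slid fully onto the collar and stands in the tote, the second stopped at the pin's step and stands in the reject tray, and the tote is home against its end stop.

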